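# Scan a filter cassette's seam with a sampling wand

### The arm

A 6-joint arm with a two-finger parallel gripper is mounted at the origin on the work surface. World frame = base frame: x ahead of the robot, y to its left, z up, the work surface at z = 0. Lengths are in m, angles in rad, forces in N, time in s.
With the tool pointing down it reaches from about 0.3 to 0.825 m from the base axis. Payload 5.4 kg.
Tool frame: the origin (TCP) lies where the fingers leave the gripper's body, on its centre line; the fingertips stand 88 mm ahead of it and the grasp point (between the pads) lies 69 mm ahead of it (ctrl.tcp_to_grasp is the distance from the TCP to the grasp point, in m); z points along the fingers, y is the direction in which the jaws open and shut (so a half turn about z gives the same grasp; the last joint's range is limited). The gripper opens to 92 mm and grips with 3 to 60 N. Pads are 20 mm wide; open, the fingers measure 128 mm over their backs; the gripper's body (75 mm by 189 mm) begins 69 mm behind the grasp point.
Start: joints at [1.132, 0.158, 1.597, -0, 1.386, -0.21], TCP at [0.13, 0.56, 0.303] pointing down, gripper open.
Joint ranges: [-2.91, 2.91], [-0.94, 2.29], [0.18, 2.7], [-1.29, 4.43], [0.17, 2.64], [-3, 3]. Speed limits (rad/s): [2.57, 2.57, 3.14, 3.14, 3.14, 3.14].

### API

Orientations are given as [roll, pitch, yaw] about the fixed x, y, z axes, in that order (R = Rz(yaw) Ry(pitch) Rx(roll)).
In Python, from workcell import ctrl gives the robot as it stands.
- The arm moves only by the tool apply_moves, never from a script. Its argument "series" is a list that holds one entry, the list of rows, each a list of 5 numbers: the opening, from 0 (shut) to 1 (fully open), then the shift along the tool's x, y, z in mm, then the turn about the tool's z in rad. In form: [[[hand, dx, dy, dz, turn], ...]]. A call has 1 to 8 rows; each row is the pose to reach, as a shift and turn from the pose commanded when the call began, along the tool's axes at that moment; what a row does not reach only later rows make up. A row lasts 1/12 s, in which the tool goes at most 41.7 mm and 7.16 degrees, less where a joint would pass 70% of its speed; a pose out of reach is approached as far as the arm can. A call with a gripper value outside its range is refused whole. The fingers move at their own pace and stop on an object; "newtons" is the grip in N (left out, the last holds). Time passes only in rows, so rows that repeat a pose let the fingers close. It gives the time, the measured TCP pose, the force and the opening at its end, in the units of the state.
- ctrl.sense(): the state, without advancing time (a new reading comes with each control period).
- ctrl.get_image(name): name is "scene" or "top" or "wrist"; returns the picture (400x640x3 uint8, red, green, blue); there is no depth.
- ctrl.camera_info(name): a dict with "fovy" (degrees; the focal length in pixels is half the picture's height over the tangent of half this angle, whatever the lens; pixels are square), "cx", "cy" (the principal point, pixels), "D" ([k1, k2, p1, p2, k3] as OpenCV has them; the pictures are not rectified), "eye" and "attitude" of the camera in the world. Camera axes: x right, y down, z forward; pixel columns grow to the right and rows downward; lengths in m; the calibration is good to about 2 mm. A picture is of the moment at which its call begins: read the wrist's pose just before it. camera_info takes no time and is no camera call; for the wrist camera it gives the pose at the moment of the call.
- ctrl.hand_in(): hands the job in, once; it reports no verdict.
The state is a dict: "time_s": time; "qpos": joint angles; "qd": joint speeds; "joint_torque": joint torques, N m; "tcp_pos": TCP position; "tcp_rot": TCP orientation; "ft_force": force on the tool from outside, world axes, zero at the start; "torque": the same for the moment, N m; "finger_gap": finger opening in m.
Only numpy, scipy, OpenCV 4.12 (cv2) and the standard library are available. Lean on these libraries where they do the work, as an engineer would, in place of code of your own. Each camera call takes 0.05 s, during which the arm holds its last target. There are 200 camera calls.

### The job

Check the seam of the filter cassette for leaks with the sampling wand. First lay it in the sloping stand, tip at the bottom, and let go, to take it again by its tail and hold it upright like a pen; then draw its tip slowly (about 3 cm/s; going in and out too, never above 8) and gently along inside the L-shaped seam channel, from the end of the long leg round the corner to the end of the short leg, without touching the pleated filter sheet or disturbing the glassware and other things. Finally lay the wand back in the sloping stand as before and let go.

Things in the scene. Friction and masses are not known exactly. Their poses are not given: they have to be found in the camera images.
- wand: Loose sampling wand, 190 mm, 120 g: grey square handle 110 x 26 x 26 mm, then a round steel shaft 10 mm thick, 80 mm long, rounded end. Starts lying on the bench between stand and cassette. Origin: handle's centre, on the axis (13 mm above the bench). +x runs along it from tip to tail: tail end at x = +55 mm, shoulder -55, tip -135, centre of mass -16. The four handle faces are alike.
- wand_tip (a point): Extreme end of the wand's steel shaft, on its axis.
- wand_tail (a point): Centre of the handle's flat tail end.
- stand: Fixed sloping stand, aluminium gutter on a dark base 170 x 100 x 10 mm. Gutter rises at 45 degrees towards the stand's +x (within 20 degrees of world +y); floor 30 mm wide, walls 25 mm high leaning 30 degrees outward, open top, stop plate at the low end. It is 130 mm long from the stop, so a parked wand's last 60 mm of handle stands free beyond it. Origin: under the base, on its mid-line.
- stand_foot (a point): Tip of a wand parked fully down against the stop: stand frame x = -65, z = +40 mm. The parked axis runs from here to stand_top, 13 mm above the gutter floor and parallel to it. A released wand may stay a little short of the stop by friction; within 20 mm is fine.
- stand_top (a point): Where the tail of a parked wand lies: 190 mm from stand_foot up the slope, stand frame x = +69, z = +174 mm.
- cassette: Fixed filter cassette, 170 x 130 x 45 mm (x, y, z), grey, white on top; L-shaped open channel 20 mm wide, 12 mm deep in its top (floor 33, rim 45 mm above the bench), dark gasket line on its floor. Origin: centre of underside. Channel's middle line in x, y: (-65,-40) to corner (55,-40), then to (55,40) mm; it goes on 10 mm past both ends. Tip may touch floor and walls lightly (under 20 N).
- pleats: White pleated filter sheet, 100 x 62 mm, on top of the cassette in the angle of the L, rising 6 mm above the rim, 17 mm from the channel's edge. Not to be touched. Origin: centre of its underside.
- seam0 (a point): Point on the middle line of the channel floor: starting end of the long leg. The tip counts as in the channel when 3 mm or more below the rim; it need not touch the floor.
- seam1 (a point): Point on the middle line of the channel floor: long leg, a third of the way. The tip counts as in the channel when 3 mm or more below the rim; it need not touch the floor.
- seam2 (a point): Point on the middle line of the channel floor: long leg, two thirds of the way. The tip counts as in the channel when 3 mm or more below the rim; it need not touch the floor.
- seam3 (a point): Point on the middle line of the channel floor: corner. The tip counts as in the channel when 3 mm or more below the rim; it need not touch the floor.
- seam4 (a point): Point on the middle line of the channel floor: middle of the short leg. The tip counts as in the channel when 3 mm or more below the rim; it need not touch the floor.
- seam5 (a point): Point on the middle line of the channel floor: far end of the short leg. The tip counts as in the channel when 3 mm or more below the rim; it need not touch the floor.
- beaker_a: Bystander: glass beaker, 72 mm wide, 95 mm tall, near the robot on its left. Origin: centre of the underside.
- beaker_b: Bystander: glass beaker, 84 mm wide, 110 mm tall, beyond the wand. Origin: centre of the underside.
- bottle_a: Bystander: white sample bottle, 64 mm wide, 160 mm tall, at the back. Origin: centre of the underside.
- bottle_c: Bystander: white sample bottle, 64 mm wide, 160 mm tall, at the back. Origin: centre of the underside.
- jar: Bystander: amber jar, 60 mm wide, 60 mm tall, near the wand. Origin: centre of the underside.
- spatula: Bystander: flat steel lab spatula, 180 mm long, lying near the robot on its right.
Not all that is in view belongs to the job. Of the things like the wand, leave any that is turquoise; of the rest the larger one is meant.

How it is judged:
On the way, in this order (a step that is already met when the one before it is completed fails the run):
1. the wand lies in the sloping stand, tip at the foot, let go and at rest (distance between wand_tip and stand_foot below 0.02 m and distance between wand_tail and stand_top below 0.02 m and linear speed of wand below 0.02 m/s and contact force between the fingers and wand below 0.05 N), for 0.2 s.
2. wand held by its tail and upright, tip down in the channel at: starting end of the long leg (horizontal distance between wand_tip and seam0 below 0.013 m and z of wand_tip in the frame of cassette below 0.042 m and angle between wand's own x axis and vertical below 0.5 rad and distance between the grasp point and wand_tail below 0.06 m), for 0.1 s.
3. wand held by its tail and upright, tip down in the channel at: long leg, a third of the way (horizontal distance between wand_tip and seam1 below 0.013 m and z of wand_tip in the frame of cassette below 0.042 m and angle between wand's own x axis and vertical below 0.5 rad and distance between the grasp point and wand_tail below 0.06 m), for 0.1 s.
4. wand held by its tail and upright, tip down in the channel at: long leg, two thirds of the way (horizontal distance between wand_tip and seam2 below 0.013 m and z of wand_tip in the frame of cassette below 0.042 m and angle between wand's own x axis and vertical below 0.5 rad and distance between the grasp point and wand_tail below 0.06 m), for 0.1 s.
5. wand held by its tail and upright, tip down in the channel at: corner (horizontal distance between wand_tip and seam3 below 0.013 m and z of wand_tip in the frame of cassette below 0.042 m and angle between wand's own x axis and vertical below 0.5 rad and distance between the grasp point and wand_tail below 0.06 m), for 0.1 s.
6. wand held by its tail and upright, tip down in the channel at: middle of the short leg (horizontal distance between wand_tip and seam4 below 0.013 m and z of wand_tip in the frame of cassette below 0.042 m and angle between wand's own x axis and vertical below 0.5 rad and distance between the grasp point and wand_tail below 0.06 m), for 0.1 s.
7. wand held by its tail and upright, tip down in the channel at: far end of the short leg (horizontal distance between wand_tip and seam5 below 0.013 m and z of wand_tip in the frame of cassette below 0.042 m and angle between wand's own x axis and vertical below 0.5 rad and distance between the grasp point and wand_tail below 0.06 m), for 0.1 s.
At the end, for the whole second after the job is handed in: The wand lies still in the sloping stand, let go: its tip within 20 mm of the stand's foot point and its tail within 20 mm of the stand's top point, after its tip has passed all the seam points in order (all of step 1); the robot touches nothing.
It fails at once if the wand moves faster than 100 mm/s while its tip is in the cassette's channel (z of wand_tip in the frame of cassette below 0.042 m and x of wand_tip in the frame of cassette between -0.085 and 0.085 m and y of wand_tip in the frame of cassette between -0.065 and 0.065 m and linear speed of wand above 0.1 m/s).
It fails at once if the wand presses on the cassette with more than 20 N (contact force between wand and cassette above 20 N).
It fails at once if the pleated filter sheet is touched (contact force between any of wand, the fingers and pleats above 0.5 N).
It fails at once if a bystander is moved by more than 30 mm (distance of any of beaker_a, beaker_b, bottle_a, bottle_c, jar, spatula from where it was at the start of the episode above 0.03 m).
It also fails if it takes over 72 s, if anything falls off the work surface, if the arm or the gripper's body presses on something with over 40 N, if the wrist force passes 120 N, or if a joint passes its speed limit or range.

## Working session

There is one attempt and no reset: what is moved stays moved. The work goes in short steps, Python scripts to look and compute and a tool call to move; the robot and the scene stay as the last step left them, time stands still between calls to the robot, and variables do not carry over. Pictures are saved under pics/ and viewed, about 8 in all and at most 12, crops included, and the job is handed in when it is done.

Besides the shell and the picture viewer there is one more tool, called after "Request:" by a JSON object that holds its "method" and its "body". apply_moves: Moves the arm, as the interface text tells. Its arguments: {"type":"object","properties":{"series":{"type":"array"},"newtons":{"type":"number"}},"required":["series"]}

```bash
mkdir -p pics; ls; cat > h.py <<'E'
import numpy as np, cv2
from workcell import ctrl
from scipy.spatial.transform import Rotation as Rn
def K(i,h=400):
    f=h/2/np.tan(np.radians(i['fovy'])/2); return np.array([[f,0,i['cx']],[0,f,i['cy']],[0,0,1.]])
def rot(a):
    a=np.array(a,float)
    return a if a.shape==(3,3) else Rn.from_euler('xyz',a).as_matrix()
def ray(i,px):
    p=cv2.undistortPoints(np.array(px,float).reshape(-1,1,2),K(i),np.array(i['D'],float)).reshape(-1,2)
    return np.array(i['eye']),np.c_[p,np.ones(len(p))]@rot(i['attitude']).T
def onz(i,px,z):
    e,d=ray(i,px); return e+d*((z-e[2])/d[:,2])[:,None]
def proj(i,P):
    P=(np.array(P,float).reshape(-1,3)-np.array(i['eye']))@rot(i['attitude'])
    return cv2.projectPoints(P,np.zeros(3),np.zeros(3),K(i),np.array(i['D'],float))[0].reshape(-1,2)
def snap(n,f):
    i=ctrl.camera_info(n); im=ctrl.get_image(n); cv2.imwrite('pics/'+f,im[:,:,::-1]); return i,im
E
python3 - <<'E'
from h import *
for n in('scene','top','wrist'):
    i,im=snap(n,n+'0.png'); print(n,i)
print(ctrl.sense(), ctrl.tcp_to_grasp)
E
```

```text
pics
scene {'fovy': 49.59513454026209, 'cx': 310.1026258318139, 'cy': 197.36381626506318, 'D': array([0.04107582, 0.        , 0.        , 0.        , 0.        ]), 'eye': array([0.95409191, 0.50449745, 1.1920784 ]), 'attitude': array([-2.56926734, -0.00524216,  2.55021413])}
top {'fovy': 55.92735832522103, 'cx': 321.34448734227567, 'cy': 205.7957110405685, 'D': array([0.00060281, 0.        , 0.        , 0.        , 0.        ]), 'eye': array([ 0.46224909, -0.07889023,  1.15533356]), 'attitude': array([-3.05608201,  0.02968076, -1.59599171])}
wrist {'fovy': 69.8334632428634, 'cx': 317.4757596707601, 'cy': 200.30922934555323, 'D': array([-0.00110904,  0.        ,  0.        ,  0.        ,  0.        ]), 'eye': array([0.05741267, 0.57671334, 0.38460199]), 'attitude': array([2.87254970e+00, 2.82564788e-03, 1.34304858e+00])}
{'time_s': 0.15, 'qpos': array([ 1.13189634e+00,  1.58890494e-01,  1.59792234e+00, -9.76863786e-06,
        1.38622460e+00, -2.10095192e-01]), 'qd': array([ 0.00090369, -0.00155838, -0.00534021,  0.0008662 ,  0.00167619,
        0.00015399]), 'joint_torque': array([ 5.78102699e-04, -3.85920167e+01, -3.22431636e+01,  7.01342826e-02,
        3.51272954e-02, -6.58458043e-05]), 'tcp_pos': array([0.13028171, 0.55967687, 0.3019631 ]), 'tcp_rot': array([-3.14017765e+00, -2.91922930e-04,  2.91278945e+00]), 'ft_force': array([ 0.66073607, -0.54114251, -0.58439129]), 'torque': array([-0.01609632,  0.00381525, -0.00810336]), 'finger_gap': 0.09167363422657673} 0.0694
```

View pics/top0.png

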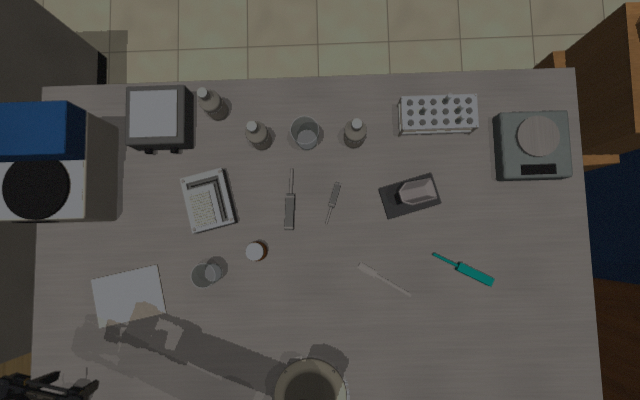

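View pics/scene0.png

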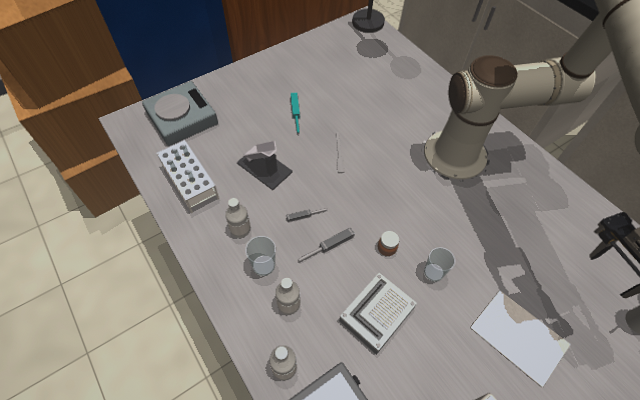

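```bash
python3 - <<'E'
import cv2
a=cv2.imread('pics/top0.png')[150:250,170:450]; b=cv2.imread('pics/scene0.png')[120:355,230:420]
a=cv2.resize(a,(784,280),interpolation=cv2.INTER_CUBIC)
c=cv2.resize(cv2.imread('pics/scene0.png')[135:195,230:300],(420,310),interpolation=cv2.INTER_CUBIC) # x6,5.17
d=cv2.resize(cv2.imread('pics/scene0.png')[265:355,330:420],(310,310),interpolation=cv2.INTER_CUBIC)
import numpy as np
o=np.zeros((590,784,3),np.uint8);o[:280]=a;o[280:,:420]=c;o[280:,440:750]=d
cv2.imwrite('pics/c1.png',cv2.convertScaleAbs(o,alpha=1.5))
E
```

```text
(no output)
```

View pics/c1.png

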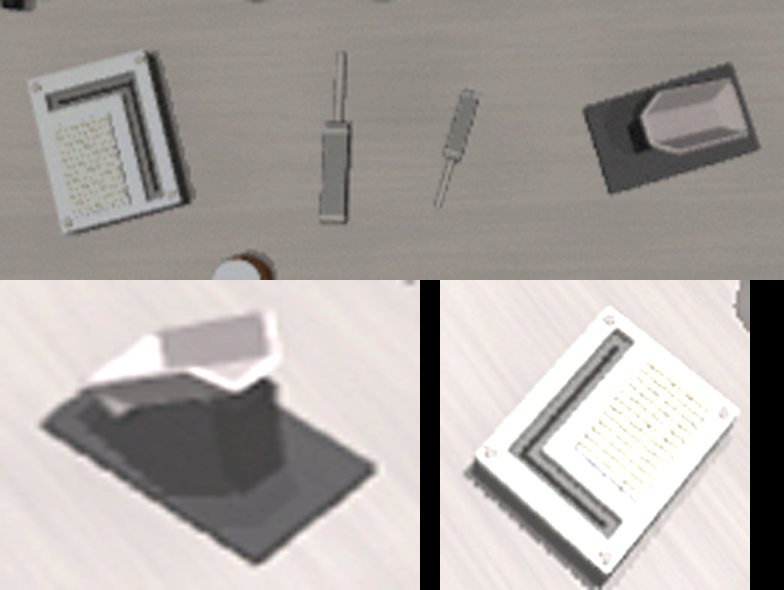

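```bash
python3 - <<'E'
from h import *
i=ctrl.camera_info('top'); np.set_printoptions(precision=4,suppress=True)
c=lambda L:np.array(L)/2.8+[170-.3,150-.3]
s=onz(i,c([(584,108),(732,64),(760,147),(612,192)]),.01); k=onz(i,c([(29,82),(149,51),(186,206),(66,233)]),.045)
for n,q in(('stand',s),('cass',k)):
    print(n,q.mean(0),np.linalg.norm(q-np.roll(q,-1,0),axis=1),[np.degrees(np.arctan2(*(q[a]-q[b])[[1,0]])) for a,b in((0,1),(3,2),(0,3),(1,2))])
print('seam',onz(i,c([(153,190),(130,85),(55,100)]),.033))
w=onz(i,c([(335,222),(336,122),(341,52)]),.026);w[2]=onz(i,c([(341,52)]),.013);print('wand',w)
b=onz(i,np.array([[318,262]])*0+c([(239,265)]),.06);print('jar',b)
i2=ctrl.camera_info('scene')
print('others',onz(i,[(306,135),(207,272)],0.0),onz(i,[(355,125),(257,122)],.16), onz(i,[(360,265),(410,295)],0), onz(i,[(333,203)],.01))
print('scene check',proj(i2,w),proj(i2,s),proj(i2,k))
E
```

```text
stand [ 0.5859 -0.3166  0.01  ] [0.168  0.095  0.1671 0.0961] [np.float64(105.02961817905772), np.float64(105.40484601823934), np.float64(16.102857257689188), np.float64(15.551520189979891)]
cass [0.5833 0.29   0.045 ] [0.1335 0.1721 0.1308 0.1681] [np.float64(102.88209764445719), np.float64(101.13509394372292), np.float64(14.067019977878568), np.float64(13.122994031451887)]
seam [[0.5319 0.2445 0.033 ]
 [0.6465 0.2693 0.033 ]
 [0.6325 0.3513 0.033 ]]
wand [[0.4927 0.05   0.026 ]
 [0.6006 0.047  0.026 ]
 [0.6795 0.0415 0.013 ]]
jar [[0.4498 0.1469 0.06  ]]
others [[ 0.7861 -0.0046  0.    ]
 [ 0.3686  0.308   0.    ]] [[ 0.7643 -0.1477  0.16  ]
 [ 0.7817  0.1177  0.16  ]] [[ 0.379  -0.1597  0.    ]
 [ 0.2865 -0.3061  0.    ]] [[ 0.5689 -0.0832  0.01  ]]
scene check [[350.4977 229.5763]
 [320.9207 246.5072]
 [297.8329 260.4569]] [[271.8111 188.6478]
 [236.2807 161.7464]
 [255.7974 145.4505]
 [291.1446 170.6349]] [[377.8439 349.4997]
 [338.5079 313.8769]
 [378.2027 270.1522]
 [415.2736 302.0889]]
```

Candidates in the top view: the grey wand at (289,200), the smaller grey look-alike at (333,203) and the turquoise one at (463,269). I choose the one at (289,200). It is the larger of the grey pair, and the crop and its size (190 mm) confirm it. Its tail is towards the robot.

Request:
{"method": "apply_moves", "body": {"series": [[[1,-491,-410,40,-0.185],[1,-491,-410,40,-0.185],[1,-491,-410,40,-0.185],[1,-491,-410,40,-0.185],[1,-491,-410,40,-0.185],[1,-491,-410,40,-0.185],[1,-491,-410,40,-0.185],[1,-491,-410,40,-0.185]]], "newtons": 3}}

```text
time_s: 0.82
tcp_pos: [0.3301, 0.2943, 0.2818]
tcp_rot: [3.142, 0.0, 3.098]
ft_force: [0.9, -0.5, -0.6]
finger_gap: 0.0917
```

```bash
cat >> h.py <<'E'
def go(x,y,z,yaw):
    s=ctrl.sense(); p=s['tcp_pos']; R=rot(s['tcp_rot']); d=(np.array([x,y,z])-p)@R*1000
    t=-(yaw-s['tcp_rot'][2]); t=(t+np.pi)%(2*np.pi)-np.pi
    print('t',round(s['time_s'],2),'tcp',p.round(4),'rpy',np.round(s['tcp_rot'],3),'gap',round(s['finger_gap'],4),'F',np.round(s['ft_force'],1),'q',np.round(s['qpos'],2)); print('MOVE',d.round(1),round(t,3))
E
python3 -c "
from h import *
go(.515,.049,.262,3.098)"
```

```text
t 0.82 tcp [0.3301 0.2943 0.2818] rpy [3.142 0.    3.098] gap 0.0917 F [ 0.9 -0.5 -0.6] q [ 0.45 -0.18  1.98  0.    1.35 -1.07]
MOVE [-195.4 -237.    19.8] 0.0
```

Request:
{"method": "apply_moves", "body": {"series": [[[1,-195,-237,20,0],[1,-195,-237,20,0],[1,-195,-237,20,0],[1,-195,-237,20,0],[1,-195,-237,20,0],[1,-195,-237,20,0],[1,-195,-237,20,0],[1,-195,-237,20,0]]]}}

```text
time_s: 1.48
tcp_pos: [0.516, 0.0467, 0.2616]
tcp_rot: [-3.14, 0.001, 3.094]
ft_force: [0.7, 0.2, 0.3]
finger_gap: 0.0921
```

```bash
python3 -c "
from h import *
go(.515,.049,.0925,3.098)
i,im=snap('wrist','w1.png')
P=[(.4927,.05,.026),(.6006,.047,.026),(.6795,.0415,.013)]
print(proj(i,P))"
```

```text
t 1.48 tcp [0.516  0.0467 0.2616] rpy [-3.140e+00  1.000e-03  3.094e+00] gap 0.0921 F [0.7 0.2 0.3] q [-0.14  0.05  1.8  -0.    1.29 -1.67]
MOVE [  1.2   2.4 169.1] -0.004
[[320.01461881 168.86418387]
 [321.45914496 256.78528889]
 [319.7646063  306.25228684]]
```

View pics/w1.png

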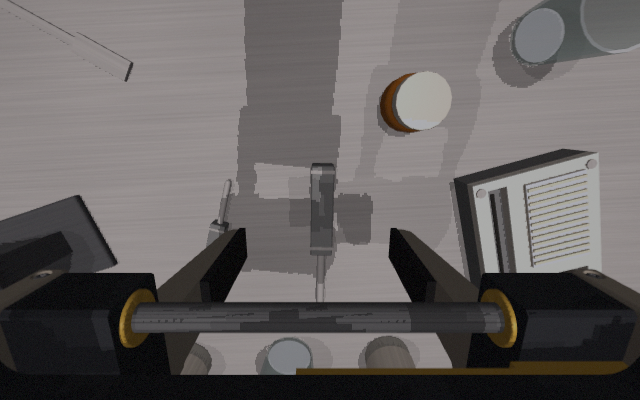

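Request:
{"method": "apply_moves", "body": {"series": [[[1,3,1,40,0],[1,3,1,80,0],[1,3,1,120,0],[1,3,1,150,0],[1,3,1,165,0],[1,3,1,169,0],[1,3,1,169,0],[0.5,3,1,169,0]]]}}

```text
time_s: 2.2
tcp_pos: [0.5116, 0.0523, 0.0942]
tcp_rot: [-3.142, 0.001, 3.098]
ft_force: [0.6, 0.0, 0.5]
finger_gap: 0.0872
```

Request:
{"method": "apply_moves", "body": {"series": [[[0,0,0,0,0],[0,0,0,0,0],[0,0,0,0,0],[0,0,0,0,0],[0,0,0,0,0],[0,0,0,0,0],[0,0,0,0,0],[0,0,0,0,0]]], "newtons": 8}}

```text
time_s: 2.87
tcp_pos: [0.511, 0.0519, 0.093]
tcp_rot: [-3.142, -0.0, 3.098]
ft_force: [0.2, -0.2, -0.4]
finger_gap: 0.034
```

Request:
{"method": "apply_moves", "body": {"series": [[[0,0,0,0,0],[0,0,0,0,0],[0,0,0,0,0],[0,0,0,0,0],[0,0,0,-10,0],[0,0,0,-20,0],[0,0,0,-40,0],[0,0,0,-60,0]]], "newtons": 3}}

```text
time_s: 3.53
tcp_pos: [0.5106, 0.052, 0.1541]
tcp_rot: [3.141, -0.001, 3.098]
ft_force: [-0.3, -0.4, -1.7]
finger_gap: 0.0261
```

Request:
{"method": "apply_moves", "body": {"series": [[[0,0,0,-30,0],[0,0,0,-60,0],[0,0,0,-90,0],[0,0,0,-120,0],[0,0,0,-150,0],[0,0,0,-170,0],[0,0,0,-170,0],[0,0,0,-170,0]]], "newtons": 3}}

```text
time_s: 4.2
tcp_pos: [0.5113, 0.0519, 0.3243]
tcp_rot: [-3.141, 0.003, 3.098]
ft_force: [0.1, -0.2, -2.0]
finger_gap: 0.0259
```

```bash
python3 -c "
from h import *
go(.515,.049,.32,3.098)
i,im=snap('wrist','w2.png'); j,jm=snap('scene','s2.png')
cv2.imwrite('pics/v2.png',np.hstack([cv2.resize(im[100:400],(448,400))[:,:,::-1] if 0 else im[:,200:440,::-1],cv2.resize(jm[100:300,240:480,::-1],(480,400))]))"
```

```text
t 4.2 tcp [0.5113 0.0519 0.3243] rpy [-3.141e+00  3.000e-03  3.098e+00] gap 0.0259 F [ 0.1 -0.2 -2. ] q [-0.13 -0.02  1.74  0.    1.42 -1.66]
MOVE [-3.8 -2.8  4.4] -0.0
```

View pics/v2.png

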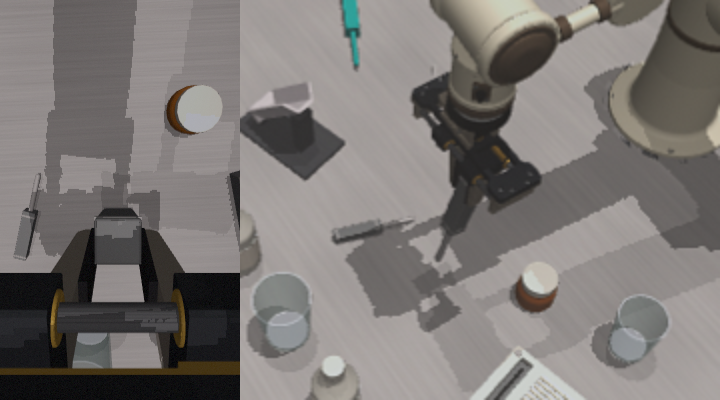

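```bash
python3 -c "
from h import *
i=ctrl.camera_info('scene')
e,d=ray(i,[(340,229.5),(346,212)])
print(e+d*((.052-e[1])/d[:,1])[:,None])
p=np.array([.5113,.052,.255])
for a in (0,.2,.4,.6,.8): print(a,proj(i,p+.167*np.array([np.sin(a),0,-np.cos(a)])))
"
```

```text
[[0.5376894  0.052      0.07535852]
 [0.52395348 0.052      0.16246732]]
0 [[347.57968916 223.01320129]]
0.2 [[338.44966152 228.00075905]]
0.4 [[329.60641205 231.78429273]]
0.6 [[321.31981754 234.20034974]]
0.8 [[313.87892557 235.09688285]]
```

Gravity swung the wand to near-vertical (about 0.2 rad off) in the 3 N grip. Next I carry it to the stand.

Request:
{"method": "apply_moves", "body": {"series": [[[0,-5,-20,-25,0.1],[0,-15,-50,-50,0.22],[0,-25,-85,-66,0.34],[0,-35,-120,-66,0.46],[0,-45,-155,-66,0.58],[0,-55,-190,-66,0.7],[0,-65,-225,-66,0.82],[0,-74,-260,-66,0.94]]], "newtons": 3}}

```text
time_s: 4.97
tcp_pos: [0.5732, -0.2126, 0.3861]
tcp_rot: [-3.14, -0.004, 2.152]
ft_force: [0.8, 0.3, -0.8]
finger_gap: 0.026
```

```bash
cat >> h.py <<'E'
O=np.array([.5859,-.3166]); YS=1.8405; U=np.array([np.cos(YS),np.sin(YS)]); N2=np.array([-U[1],U[0]])
def st(h,z,lat=0): # grasp point in stand frame
    p=O+h*U+lat*N2; go(p[0],p[1],z+.0694,YS)
E
python3 -c "
from h import *
st(-.03,.32)"
```

```text
t 4.97 tcp [ 0.5732 -0.2126  0.3861] rpy [-3.14  -0.004  2.152] gap 0.026 F [ 0.8  0.3 -0.8] q [-0.55  0.21  1.37  0.    1.56 -1.13]
MOVE [-122.5  -55.6   -3.7] 0.311
```

Request:
{"method": "apply_moves", "body": {"series": [[[0,-30,-14,0,0.1],[0,-60,-28,0,0.2],[0,-90,-41,0,0.31],[0,-110,-50,0,0.31],[0,-122,-56,0,0.31],[0,-122,-56,0,0.31],[0,-122,-56,0,0.31],[0,-122,-56,0,0.31]]]}}

```text
time_s: 5.63
tcp_pos: [0.5944, -0.3425, 0.3876]
tcp_rot: [-3.14, -0.003, 1.849]
ft_force: [0.0, 0.1, -1.6]
finger_gap: 0.026
```

```bash
python3 -c "
from h import *
st(-.03,.225)
j,jm=snap('scene','s3.png'); k,km=snap('top','t3.png')
cv2.imwrite('pics/v3.png',np.hstack([cv2.resize(jm[80:220,190:330,::-1],(500,500)),cv2.resize(km[140:240,360:420+0,::-1],(300,500))]))
p=ctrl.sense()['tcp_pos']-[0,0,.0694]; a=.22
print(proj(j,p+.169*np.r_[-np.sin(a)*U,-np.cos(a)]+.0106*np.r_[U*np.cos(a),-np.sin(a)]), proj(j,np.r_[O-.065*U,.04]),proj(j,np.r_[O+.069*U,.174]))"
```

```text
t 5.63 tcp [ 0.5944 -0.3425  0.3876] rpy [-3.140e+00 -3.000e-03  1.849e+00] gap 0.026 F [ 0.   0.1 -1.6] q [-0.7   0.42  1.12  0.    1.61 -0.98]
MOVE [-3.  -1.2 93.2] 0.008
[[247.12378635 130.58134064]] [[248.97108159 150.85655915]] [[275.37983093 145.59308639]]
```

View pics/v3.png

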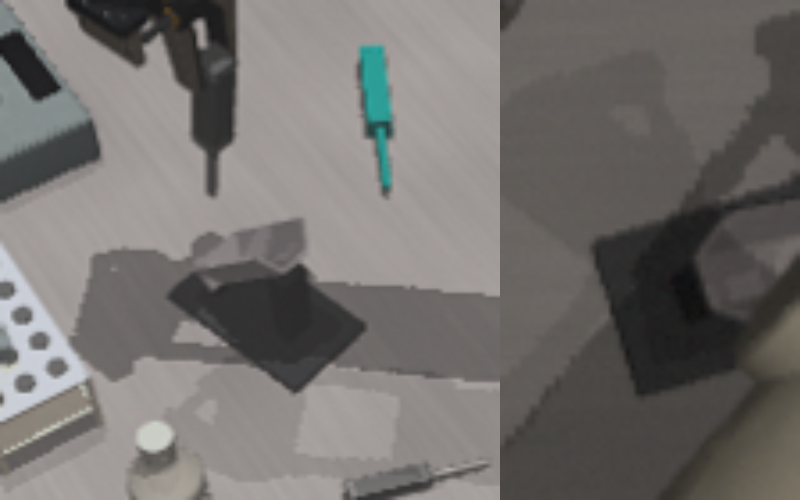

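Request:
{"method": "apply_moves", "body": {"series": [[[0,-3,-1,20,0.008],[0,-3,-1,40,0.008],[0,-3,-1,55,0.008],[0,-3,-1,68,0.008],[0,-3,-1,78,0.008],[0,2,-1,84,0.008],[0,7,-1,89,0.008],[0,12,-1,94,0.008]]]}}

```text
time_s: 6.4
tcp_pos: [0.5904, -0.3318, 0.2955]
tcp_rot: [3.141, 0.001, 1.84]
ft_force: [-0.4, -0.5, -1.3]
finger_gap: 0.0261
```

Request:
{"method": "apply_moves", "body": {"series": [[[0,7,0,7,0],[0,14,0,13,0],[0,21,0,19,0],[0,28,0,25,0],[0,35,0,31,0],[0,42,0,37,0],[0,50,0,43,0],[0,58,0,49,0]]]}}

```text
time_s: 7.07
tcp_pos: [0.5747, -0.2755, 0.2456]
tcp_rot: [3.141, -0.0, 1.84]
ft_force: [-0.5, 2.5, 2.4]
finger_gap: 0.0258
```

```bash
python3 -c "
from h import *
st(.049,.169)
j,jm=snap('scene','s4.png')
cv2.imwrite('pics/v4.png',cv2.resize(jm[80:220,190:330,::-1],(560,560)))"
```

```text
t 7.07 tcp [ 0.5747 -0.2755  0.2456] rpy [ 3.141 -0.     1.84 ] gap 0.0258 F [-0.5  2.5  2.4] q [-0.64  0.36  1.47  0.    1.31 -0.91]
MOVE [ 6.5 -0.2  7.2] -0.001
```

View pics/v4.png

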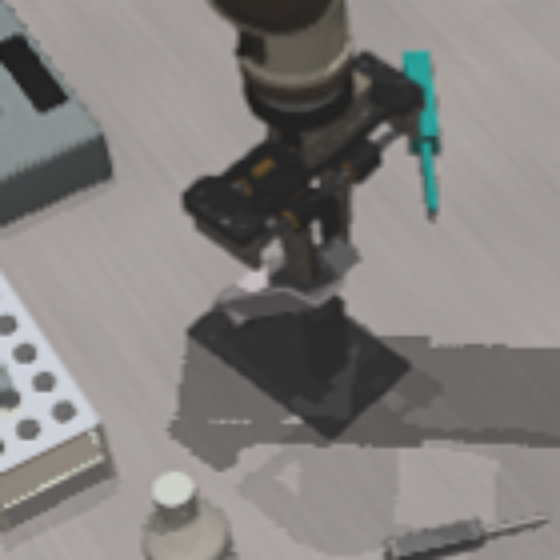

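Request:
{"method": "apply_moves", "body": {"series": [[[0,3,0,4,0],[0,6,0,8,0],[0,7,0,9,0],[0,7,0,9,0],[0.35,7,0,9,0],[0.45,7,0,9,0],[0.55,7,0,9,0],[0.55,7,0,9,0]]]}}

```text
time_s: 7.78
tcp_pos: [0.573, -0.2699, 0.2368]
tcp_rot: [-3.142, -0.0, 1.84]
ft_force: [0.2, -0.9, 0.1]
finger_gap: 0.0496
```

```bash
python3 -c "
from h import *
st(.055,.25)
i,im=snap('wrist','w5.png')
print(proj(i,[np.r_[O-.065*U,.04],np.r_[O+.069*U,.174]]))"
```

```text
t 7.78 tcp [ 0.573  -0.2699  0.2368] rpy [-3.142 -0.     1.84 ] gap 0.0496 F [ 0.2 -0.9  0.1] q [-0.63  0.36  1.49  0.    1.29 -0.9 ]
MOVE [  6.6  -0.  -82.6] -0.001
[[317.48787485 296.00117144]
 [317.26471323 225.29707031]]
```

Request:
{"method": "apply_moves", "body": {"series": [[[0.6,0,0,0,0],[0.6,0,0,-15,0],[0.6,0,0,-40,0],[0.6,0,0,-70,0],[0.6,0,0,-90,0],[0.6,0,0,-90,0],[0.6,0,0,-90,0]]]}}

```text
time_s: 8.42
tcp_pos: [0.5735, -0.2701, 0.3284]
tcp_rot: [3.14, 0.002, 1.84]
ft_force: [0.3, 0.5, 0.4]
finger_gap: 0.0549
```

```bash
python3 -c "
from h import *
st(.0555,.159)
i,im=snap('wrist','w6.png'); j,jm=snap('scene','s6.png')
print(proj(i,[np.r_[O-.065*U,.04],np.r_[O+.069*U,.174]]),proj(j,[np.r_[O-.065*U,.04],np.r_[O+.069*U,.174]]))
cv2.imwrite('pics/v6.png',np.hstack([im[:,160:480,::-1],cv2.resize(jm[100:200,210:320,::-1],(440,400))]))"
```

```text
t 8.42 tcp [ 0.5735 -0.2701  0.3284] rpy [3.14e+00 2.00e-03 1.84e+00] gap 0.0549 F [0.3 0.5 0.4] q [-0.63  0.29  1.39 -0.    1.46 -0.9 ]
MOVE [  7.6  -0.6 100. ] -0.001
[[316.84326128 257.39814211]
 [316.61201044 186.62552767]] [[248.97108159 150.85655915]
 [275.37983093 145.59308639]]
```

View pics/v6.png

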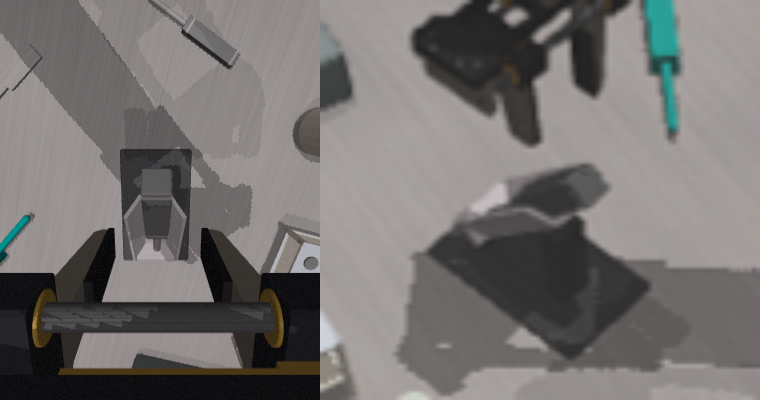

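```bash
python3 -c "
from h import *
i=ctrl.camera_info('wrist');j=ctrl.camera_info('scene')
for s in (0,.01,.02):
  P=[np.r_[O+(-.065+(s+l)*.7071)*U,.04+(s+l)*.7071] for l in(0,.19)]; print(s,proj(i,P).round(1).tolist(),proj(j,P).round(1).tolist())"

```

```text
0 [[318.0, 259.9], [318.1, 188.9]] [[249.0, 150.9], [275.5, 145.6]]
0.01 [[318.0, 257.6], [318.1, 182.3]] [[250.2, 150.6], [277.0, 145.3]]
0.02 [[318.0, 255.3], [318.1, 175.3]] [[251.5, 150.4], [278.6, 144.9]]
```

```bash
python3 -c "
from h import *
i=ctrl.camera_info('wrist');j=ctrl.camera_info('scene')
B=[np.r_[O+a*U+b*N2,.01] for a in(-.085,.085) for b in(-.05,.05)]
print(proj(i,B).round(1).tolist());print(proj(j,B).round(1).tolist())
print('wrist meas',[(280,149),(350,149),(283,260)], 'scene meas',[(429/4+130,250/4+100),((573-320)/4+210,358/4+100),((652-320)/4+210,287/4+100)])
a=onz(i,[(281,149),(350.5,149.5),(283,260)],.01)
for q in a: print((q[:2]-O)@U,(q[:2]-O)@N2)
g=cv2.imread('pics/w6.png'); print(g[140:270:2,290].mean(1).astype(int).tolist())"

```

```text
[[350.7, 262.7], [285.5, 262.6], [354.5, 150.7], [281.8, 150.6]]
[[235.4, 162.0], [256.0, 144.9], [271.6, 189.1], [292.0, 170.5]]
wrist meas [(280, 149), (350, 149), (283, 260)] scene meas [(237.25, 162.5), (273.25, 189.5), (293.0, 171.75)]
0.08724244725656513 0.05106645434044768
0.08661604812606105 -0.04444761578288854
-0.08063200702704283 0.053628812828603205
[93, 94, 96, 92, 85, 40, 49, 44, 44, 46, 54, 54, 55, 54, 53, 51, 52, 53, 55, 52, 53, 54, 53, 50, 53, 53, 53, 54, 51, 51, 52, 52, 53, 85, 129, 128, 124, 93, 91, 89, 90, 89, 89, 90, 92, 91, 93, 93, 101, 111, 117, 144, 144, 125, 108, 78, 76, 75, 76, 75, 114, 146, 145, 147, 148]
```

Request:
{"method": "apply_moves", "body": {"series": [[[0.6,10,-1,30,0],[0.6,10,-1,60,0],[0.6,10,-1,85,0],[0.6,10,-1,96,0],[0.6,10,-1,99,0],[0.4,10,-1,99,0],[0.2,10,-1,99,0],[0,10,-1,99,0]]]}}

```text
time_s: 9.18
tcp_pos: [0.5702, -0.261, 0.23]
tcp_rot: [3.14, 0.003, 1.84]
ft_force: [-0.1, 0.5, 0.4]
finger_gap: 0.0373
```

Request:
{"method": "apply_moves", "body": {"series": [[[0,0,0,0,0],[0,0,0,0,0],[0,0,0,0,0],[0,0,0,0,0],[0,0,0,0,0],[0,0,0,0,0]]], "newtons": 3}}

```text
time_s: 9.68
tcp_pos: [0.5697, -0.2603, 0.2288]
tcp_rot: [3.141, 0.001, 1.84]
ft_force: [0.5, 1.0, 3.1]
finger_gap: 0.0259
```

Request:
{"method": "apply_moves", "body": {"series": [[[0,0,0,0,0],[0,-8,0,-8,0],[0,-20,0,-22,0],[0,-32,0,-36,0],[0,-45,0,-55,0],[0,-57,0,-75,0],[0,-65,0,-95,0],[0,-70,0,-115,0]]], "newtons": 3}}

```text
time_s: 10.35
tcp_pos: [0.5875, -0.3294, 0.3429]
tcp_rot: [-3.14, -0.001, 1.839]
ft_force: [0.3, -0.3, -2.0]
finger_gap: 0.0259
```

Request:
{"method": "apply_moves", "body": {"series": [[[0,0,0,-25,0],[0,0,0,-45,0],[0,0,0,-60,0],[0,0,0,-60,0],[0,0,0,-60,0],[0,0,0,-60,0]]]}}

```text
time_s: 10.85
tcp_pos: [0.5876, -0.328, 0.4009]
tcp_rot: [-3.14, -0.002, 1.839]
ft_force: [-0.3, -0.5, -1.8]
finger_gap: 0.0261
```

```bash
python3 -c "
from h import *
st(-.01,.33)
j,jm=snap('scene','s7.png'); k,km=snap('wrist','w7.png')
cv2.imwrite('pics/v7.png',np.hstack([cv2.resize(jm[80:200,200:320,::-1],(480,480)),cv2.resize(km[150:330,260:380,::-1],(320,480))]))
p=ctrl.sense()['tcp_pos']-[0,0,.0694]
for a in (-.2,0,.2,.4): print(a,proj(j,p+.165*np.r_[-np.sin(a)*U,-np.cos(a)]))"
```

```text
t 10.85 tcp [ 0.5876 -0.328   0.4009] rpy [-3.140e+00 -2.000e-03  1.839e+00] gap 0.0261 F [-0.3 -0.5 -1.8] q [-0.69  0.38  1.14 -0.    1.62 -0.96]
MOVE [1.4 1.4 1.5] -0.001
-0.2 [[264.50418406 138.42906568]]
0 [[256.96152983 133.80430237]]
0.2 [[249.33148178 127.85016751]]
0.4 [[241.8198301  120.74959677]]
```

View pics/v7.png

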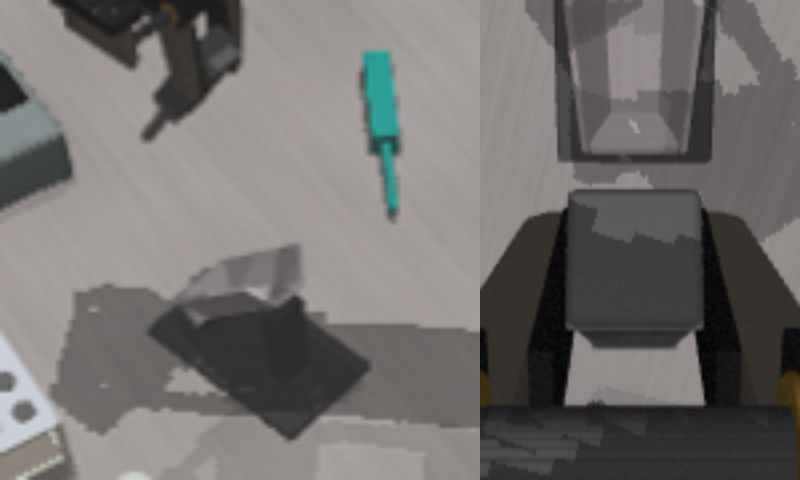

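The wand is gripped on its axis, but friction holds it about 0.6 rad off vertical. I'll set its tip against the stand's stop and swing the hand over to bring it upright.

Request:
{"method": "apply_moves", "body": {"series": [[[0,20,0,0,0],[0,40,0,20,0],[0,56,-1,50,0],[0,56,-1,85,0],[0,56,-1,110,0],[0,52,-1,125,0],[0,48,-1,136,0],[0,43,-1,143,0]]], "newtons": 3}}

```text
time_s: 11.62
tcp_pos: [0.5749, -0.2863, 0.2575]
tcp_rot: [-3.139, -0.003, 1.84]
ft_force: [0.3, 0.3, -0.7]
finger_gap: 0.0259
```

Request:
{"method": "apply_moves", "body": {"series": [[[0,-8,0,-4,0],[0,-17,0,-9,0],[0,-26,0,-14,0],[0,-36,0,-18,0],[0,-46,0,-21,0],[0,-57,0,-24,0],[0,-68,0,-26,0],[0,-79,0,-27,0]]]}}

```text
time_s: 12.28
tcp_pos: [0.5975, -0.3649, 0.2904]
tcp_rot: [3.139, 0.004, 1.839]
ft_force: [0.5, -0.2, -0.9]
finger_gap: 0.0259
```

Request:
{"method": "apply_moves", "body": {"series": [[[0,-8,0,-1,0],[0,-16,0,-1,0],[0,-23,0,-1,0],[0,-23,0,-25,0],[0,-23,0,-55,0],[0,-23,0,-85,0],[0,-23,0,-110,0],[0,-23,0,-110,0]]]}}

```text
time_s: 12.95
tcp_pos: [0.6038, -0.3861, 0.4053]
tcp_rot: [3.135, 0.01, 1.84]
ft_force: [0.3, -0.9, -0.3]
finger_gap: 0.0259
```

```bash
python3 -c "
from h import *
st(-.01,.33)
j,jm=snap('scene','s8.png'); k,km=snap('wrist','w8.png')
cv2.imwrite('pics/v8.png',np.hstack([cv2.resize(jm[80:200,200:320,::-1],(480,480)),cv2.resize(km[150:330,260:380,::-1],(320,480))]))
p=ctrl.sense()['tcp_pos']-[0,0,.0694]
for a in (-.2,0,.2,.4): print(a,proj(j,p+.165*np.r_[-np.sin(a)*U,-np.cos(a)]))"
```

```text
t 12.95 tcp [ 0.6038 -0.3861  0.4053] rpy [3.135 0.01  1.84 ] gap 0.0259 F [ 0.3 -0.9 -0.3] q [-0.74  0.49  0.98  0.    1.65 -1.01]
MOVE [61.8  1.2  5.3] -0.001
-0.2 [[250.87962342 129.24371393]]
0 [[243.59411317 124.78311419]]
0.2 [[236.1625236  118.97410563]]
0.4 [[228.78764039 111.99647929]]
```

View pics/v8.png

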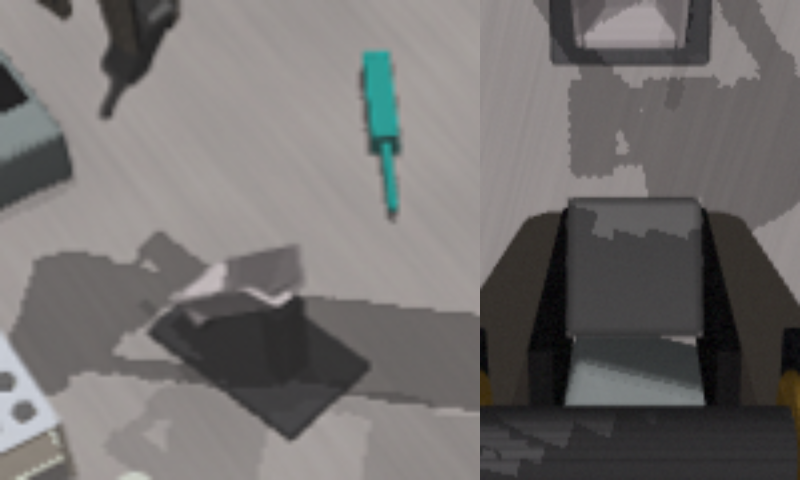

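```bash
cat >> h.py <<'E'
def tipz(j,px,ax=None):
    # scene pixel -> point in vertical plane through the grasp point spanned by tool x and z; rel. (tool x, z)
    s=ctrl.sense(); g=s['tcp_pos']-[0,0,.0694]; R=rot(s['tcp_rot']); n=R[:,1]
    e,d=ray(j,px); P=e+d*(((g-e)@n)/(d@n))[:,None]; print('rel x,z',np.c_[(P-g)@R[:,0],P[:,2]-g[2]].round(4).tolist()); return P
E
python3 -c "
from h import *
j=ctrl.camera_info('scene'); print(tipz(j,[(226.3,109),(232.5,101.2)]))
g=cv2.cvtColor(cv2.imread('pics/s8.png'),cv2.COLOR_BGR2GRAY); print(g[96:114,220:242])"
```

```text
rel x,z [[-0.0736, -0.145], [-0.0329, -0.0846]]
[[ 0.62283088 -0.45647961  0.18368153]
 [ 0.61189326 -0.41713314  0.24414251]]
[[150 152 153 153 158  90  57  51  47  48  48  49  49  45  41  41  35  86
  141 156 154 153]
 [150 150 152 153 157 113  64  55  50  46  48  48  47  43  40  41  51 117
  150 154 153 153]
 [151 151 151 152 155 148 109  67  56  50  48  49  45  41  39  49 104 147
  155 153 152 152]
 [151 153 151 151 154 156 150 100  63  54  48  48  41  38  56 102 148 159
  155 154 153 153]
 [152 152 153 151 152 155 160 117  65  54  53  52  44  56 108 149 158 157
  156 154 153 153]
 [153 152 153 153 150 155 161 108  62  54  52  72 103 123 150 157 155 155
  155 154 154 154]
 [154 153 152 153 153 154 153  97  58  52  65 116 153 161 158 156 154 154
  155 155 153 153]
 [152 153 152 154 155 156 128  80  56  57 109 153 160 157 157 157 155 155
  155 156 154 154]
 [153 153 154 154 156 152 102  63  53  87 143 158 157 157 156 155 156 155
  155 156 155 154]
 [153 152 154 156 158 131  79  57  57 124 156 156 155 157 156 156 156 155
  155 154 155 154]
 [154 153 153 156 152 103  63  56  85 144 160 158 156 156 158 157 156 156
  156 155 155 156]
 [152 154 152 155 142  89  58  51 119 152 157 159 158 155 157 159 156 156
  156 156 155 155]
 [152 153 155 154 134  81  53  52 134 158 155 157 159 156 155 157 158 157
  156 156 156 155]
 [149 152 155 156 138 105  90 107 146 157 154 156 157 158 155 155 158 158
  156 156 156 156]
 [149 151 153 155 157 147 142 154 160 157 154 154 156 158 157 155 156 159
  157 156 157 156]
 [150 150 151 154 157 155 156 157 158 157 156 153 154 157 157 156 156 157
  159 156 155 155]
 [152 150 149 151 155 156 155 155 155 157 157 155 153 154 157 157 155 155
  158 158 156 155]
 [152 152 149 150 154 156 156 154 155 156 157 156 154 153 154 157 157 156
  155 157 157 155]]
```

Request:
{"method": "apply_moves", "body": {"series": [[[0,30,1,0,0],[0,65,1,20,0],[0,95,1,50,0],[0,102,1,86,0],[0,100,1,115,0],[0,96,1,138,0],[0,92,1,152,0],[0,88,1,159,0]]], "newtons": 3}}

```text
time_s: 13.72
tcp_pos: [0.579, -0.2987, 0.2343]
tcp_rot: [-3.138, -0.006, 1.84]
ft_force: [-1.0, 2.2, 3.9]
finger_gap: 0.0261
```

Request:
{"method": "apply_moves", "body": {"series": [[[0,0,0,0,0],[0,-6,0,-3,0],[0,-12,0,-6,0],[0,-18,0,-9,0],[0,-24,0,-11,0],[0,-32,0,-13,0],[0,-40,0,-14,0],[0,-48,0,-16,0]]]}}

```text
time_s: 14.38
tcp_pos: [0.5936, -0.3473, 0.2553]
tcp_rot: [3.14, 0.002, 1.84]
ft_force: [0.2, 1.0, 1.7]
finger_gap: 0.0259
```

Request:
{"method": "apply_moves", "body": {"series": [[[0,-8,0,-1,0],[0,-16,0,-2,0],[0,-24,0,-2,0],[0,-32,0,-2,0],[0,-32,0,-30,0],[0,-32,0,-60,0],[0,-32,0,-100,0],[0,-32,0,-120,0]]]}}

```text
time_s: 15.05
tcp_pos: [0.6018, -0.3781, 0.3779]
tcp_rot: [3.14, 0.004, 1.839]
ft_force: [1.2, -0.3, -0.3]
finger_gap: 0.0256
```

```bash
python3 -c "
from h import *
st(-.01,.33)
j,jm=snap('scene','s9.png'); k,km=snap('wrist','w9.png')
p=ctrl.sense()['tcp_pos']-[0,0,.0694]
for a in (-.2,0,.2,.4): print(a,proj(j,p+.163*np.r_[-np.sin(a)*U,-np.cos(a)]).round(1))
q=proj(j,p)[0]; print(q)
g=cv2.cvtColor(jm,cv2.COLOR_RGB2GRAY)
m=(g<85).astype(np.uint8); x,y=q.astype(int)
for r in range(y+8,y+50): c=np.where(m[r,x-25:x+20])[0]+x-25; print(r,c.min() if len(c) else '',c.max() if len(c) else '',len(c),end=' | ')"
```

```text
t 15.05 tcp [ 0.6018 -0.3781  0.3779] rpy [3.14  0.004 1.839] gap 0.0256 F [ 1.2 -0.3 -0.3] q [-0.73  0.48  1.05 -0.    1.61 -1.  ]
MOVE [ 53.4   1.  -21.7] -0.001
-0.2 [[252.6 134.1]]
0 [[245.5 129.7]]
0.2 [[238.2 124. ]]
0.4 [[231.  117.1]]
[238.5403426   91.30147726]
99 233 248 16 | 100 234 248 15 | 101 236 248 13 | 102 238 249 12 | 103 238 249 12 | 104 238 249 12 | 105 238 249 12 | 106 239 249 11 | 107 239 249 11 | 108 239 249 11 | 109 239 249 11 | 110 240 248 9 | 111 241 247 7 | 112 243 246 4 | 113 244 245 2 | 114 214 245 4 | 115 213 246 5 | 116 213 246 7 | 117 213 246 6 | 118 213 246 6 | 119 213 246 6 | 120 213 246 7 | 121 213 247 8 | 122 213 246 7 | 123 213 247 7 | 124 213 247 7 | 125 213 247 3 | 126 246 247 2 | 127 246 247 2 | 128   0 | 129   0 | 130   0 | 131   0 | 132   0 | 133   0 | 134   0 | 135   0 | 136   0 | 137   0 | 138   0 | 139   0 | 140   0 |
```

```bash
python3 -c "
from h import *
go(.529,.24,.425,1.795)"
```

```text
t 15.15 tcp [ 0.6024 -0.3784  0.3792] rpy [3.137 0.008 1.84 ] gap 0.026 F [-0.  -0.1 -1.2] q [-0.73  0.48  1.05 -0.    1.6  -1.  ]
MOVE [615.4  93.6 -50.2] 0.045
```

Request:
{"method": "apply_moves", "body": {"series": [[[0,0,0,-15,0],[0,0,0,-35,0],[0,10,2,-48,0],[0,30,5,-48,0],[0,60,9,-48,0],[0,95,14,-48,0.02],[0,130,20,-48,0.045],[0,165,25,-48,0.045]]], "newtons": 12}}

```text
time_s: 15.82
tcp_pos: [0.5811, -0.2093, 0.4199]
tcp_rot: [-3.139, -0.002, 1.793]
ft_force: [1.1, 0.2, -0.9]
finger_gap: 0.0258
```

Request:
{"method": "apply_moves", "body": {"series": [[[0,35,4,0,0],[0,70,8,0,0],[0,105,12,0,0],[0,140,16,0,0],[0,175,20,0,0],[0,210,24,0,0],[0,245,28,0,0],[0,280,32,0,0]]]}}

```text
time_s: 16.48
tcp_pos: [0.5497, 0.0708, 0.4202]
tcp_rot: [-3.139, -0.001, 1.795]
ft_force: [0.6, 1.3, -2.0]
finger_gap: 0.0262
```

```bash
python3 -c "
from h import *
go(.529,.24,.425,1.795)"
```

```text
t 16.48 tcp [0.5497 0.0708 0.4202] rpy [-3.139e+00 -1.000e-03  1.795e+00] gap 0.0262 F [ 0.6  1.3 -2. ] q [-0.09  0.06  1.48 -0.    1.61 -0.31]
MOVE [169.5  17.4  -4.7] -0.0
```

Request:
{"method": "apply_moves", "body": {"series": [[[0,35,4,0,0],[0,68,8,0,0],[0,100,10,0,0],[0,128,13,0,0],[0,150,15,0,0],[0,163,17,0,0],[0,169,17,0,0],[0,169,17,0,0]]]}}

```text
time_s: 17.15
tcp_pos: [0.5294, 0.238, 0.4211]
tcp_rot: [-3.14, 0.0, 1.796]
ft_force: [0.1, 0.3, -1.4]
finger_gap: 0.0257
```

```bash
python3 -c "
from h import *
go(.529,.24,.425,1.795)
k,km=snap('wrist','w10.png'); j,jm=snap('scene','s10.png')
C=np.array([.5833,.29]); y=.2234
def cas(a,b,z): return np.r_[C+[a*np.cos(y)-b*np.sin(y),a*np.sin(y)+b*np.cos(y)],z]
print(proj(k,[cas(a,b,.045) for a,b in((-.085,-.065),(.085,-.065),(.085,.065),(-.085,.065))]).round(1).tolist())
print(proj(k,[cas(a,b,.033) for a,b in((-.065,-.04),(.055,-.04),(.055,.04))]).round(1).tolist())
cv2.imwrite('pics/v10.png',np.hstack([km[0:300,160:560,::-1],cv2.resize(jm[200:350,250:450,::-1],(400,300))]))
"
```

```text
t 17.15 tcp [0.5294 0.238  0.4211] rpy [-3.14   0.     1.796] gap 0.0257 F [ 0.1  0.3 -1.4] q [ 0.21  0.12  1.4  -0.    1.61 -0.01]
MOVE [ 2.   0.1 -4. ] 0.001
[[305.2, 184.9], [409.0, 185.2], [416.6, 101.4], [304.4, 101.0]]
[[317.4, 168.6], [390.0, 168.8], [393.6, 118.5]]
```

View pics/v10.png

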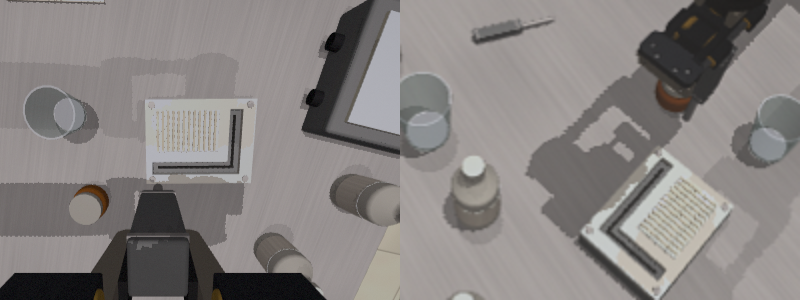

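```bash
python3 -c "
from h import *
np.set_printoptions(linewidth=250)
im=cv2.imread('pics/w10.png'); g=cv2.cvtColor(im,cv2.COLOR_BGR2GRAY)
k=ctrl.camera_info('wrist')
print('long rows @x=340..380', g[155:190,[335,350,365,380]].T)
print('short cols @y=120,135,150', g[[120,130,145],380:420])
print('long ends @y165', g[165:169,300:325]); print('short end x=395', g[100:120,392:398:2].T)
print('col317',g[180:270,317]); print('rows', g[[186,190,194,200]][:,305:330])
p=ctrl.sense()['tcp_pos']-[0,0,.0694]; R=rot(ctrl.sense()['tcp_rot'])
for a in (-.2,-.1,0,.1): print(a,proj(k,[p+R@[-l*np.sin(a),0,l*np.cos(a)] for l in(-.027,.083,.163)]).round(1).tolist())
"
```

```text
long rows @x=340..380 [[178 179 178 179 179 178 170 113 118 118 110  41  34  67 119 118 119 114  98 120 143 144 144 144 143 143 144 140 131 109 107 107 107 107 106]
 [178 177 179 179 178 178 172 131 118 118 108  30  34  71 117 117 115 104 104 149 178 179 178 174 143 141 142 140 123 107 108 107 108 106 107]
 [178 177 177 178 177 178 171 117 117 117 109  33  46  86 117 117 113 101 101 148 173 141 142 142 141 141 142 139 123 108 107 106 106 108 109]
 [178 178 179 179 179 179 170 116 115 113  89  32  53  99 114 116 113 102 110 162 179 179 173 140 142 142 141 137 121 106 107 107 107 105 106]]
short cols @y=120,135,150 [[174 174 174 174 174 174 174 174 173 158 109 107 105  27  29  46 104 106 105 106  94  76 108 172 173 173 172 173 172 174 173 174 173 173 173 170 148 146 148 149]
 [175 174 175 173 174 174 174 174 172 125 104 104  64  30  32  92 104 104 105 104  73  73 157 174 173 173 172 173 174 173 173 173 173 173 177 148 150 149 149 148]
 [174 174 174 175 178 178 174 174 143 116 115  46  33  38  97 115 115 103 103  74  79 156 173 173 173 173 174 172 173 172 174 178 177 170 149 147 146 147
[... 1005 characters left out ...]
8  68  67  67  66  67  67  65  65  67  66  67  65  68  67  68  65  66]
rows [[106 106 109 108 110 108 106 109  89  56  59  59  60  60  60  57  56  82 110 107 106 107 107 109 108]
 [ 59  58  57  59  59  61  60  61  47  48  47  47  44  48  48  48  48  49  60  58  59  57  55  56  59]
 [ 44  43  42  43  43  43  44  44  46  43  45  47  43  43  43  41  45  44  42  43  42  44  42  42  45]
 [ 44  43  43  45  41  41  42  45  46  45  45  44  43  46  44  43  43  42  42  43  44  43  41  44  42]]
-0.2 [[317.3, 288.2], [317.5, 193.0], [317.6, 161.3]]
-0.1 [[317.3, 283.9], [317.5, 202.0], [317.6, 175.5]]
0 [[317.3, 279.2], [317.5, 211.1], [317.6, 189.6]]
0.1 [[317.3, 274.1], [317.5, 220.4], [317.5, 203.6]]
```

```bash
python3 -c "
from h import *
k=ctrl.camera_info('wrist')
P=onz(k,[(335,166.8),(380,166.5),(317.7,166.9),(394.1,120),(393.2,130),(392.1,145),(394,114.6)],.033); print(P.round(4))
s=ctrl.sense(); g=s['tcp_pos']; R=rot(s['tcp_rot']); print('rel tool',((P-g)@R*1000).round(1))
d=P[1]-P[0];e=P[3]-P[5];print(np.degrees(np.arctan2(d[1],d[0])),np.degrees(np.arctan2(e[1],e[0]))-90)
Q=onz(k,[(312.2,167),(394,108.5)],.045);print('ends rel',((Q-g)@R*1000).round(1))
Q=onz(k,[(306,183),(411,182.5),(416.2,98),(305.8,98)],.045);print('corners rel',((Q-g)@R*1000).round(1))
"
```

```text
[[0.5574 0.2442 0.033 ]
 [0.6298 0.2613 0.033 ]
 [0.5296 0.2377 0.033 ]
 [0.6309 0.3374 0.033 ]
 [0.634  0.3223 0.033 ]
 [0.6391 0.2993 0.033 ]
 [0.6283 0.3452 0.033 ]]
rel tool [[1.700e+00 2.880e+01 3.885e+02]
 [2.300e+00 1.031e+02 3.885e+02]
 [1.500e+00 2.000e-01 3.886e+02]
 [7.630e+01 1.210e+02 3.884e+02]
 [6.090e+01 1.207e+02 3.884e+02]
 [3.730e+01 1.206e+02 3.884e+02]
 [8.450e+01 1.203e+02 3.884e+02]]
13.255959056548837 12.1946782826099
ends rel [[  3.2  -8.7 376.6]
 [ 93.2 116.6 376.4]]
corners rel [[-23.1 -18.9 376.6]
 [-22.1 152.7 376.4]
 [108.4 149.1 376.4]
 [108.2 -18.  376.5]]
```

Request:
{"method": "apply_moves", "body": {"series": [[[0,-2,0,20,0],[0,-2,0,45,0],[0,-2,0,70,0],[0,-2,0,95,0],[0,-2,0,112,0],[0,-2,0,120,0],[0,-2,0,124,0],[0,-2,0,124,0]]], "newtons": 6}}

```text
time_s: 17.92
tcp_pos: [0.5305, 0.2346, 0.2978]
tcp_rot: [-3.141, 0.0, 1.794]
ft_force: [0.2, 0.5, -1.8]
finger_gap: 0.0262
```

```bash
python3 -c "
from h import *
go(.529,.24,.26,1.796)
k,km=snap('wrist','w11.png'); j,jm=snap('scene','s11.png')
s=ctrl.sense(); p=s['tcp_pos']-[0,0,.0694]; R=rot(s['tcp_rot'])
T=[p+R@[x,0,.163] for x in (-.01,0,.01)]; print('tip pred scene',proj(j,T).round(1).tolist(),'wrist',proj(k,T).round(1).tolist())
print('z+10mm scene',proj(j,T[1]+[0,0,-.01]), 'seam0',proj(j,[.529,.2395,.033]),proj(k,[.529,.2395,.033]))
cv2.imwrite('pics/v11.png',np.hstack([cv2.resize(jm[200:350,330:430,::-1],(400,600)),cv2.resize(km[80:230,270:370,::-1],(400,600))]))
"
```

```text
t 17.92 tcp [0.5305 0.2346 0.2978] rpy [-3.141  0.     1.794] gap 0.0262 F [ 0.2  0.5 -1.8] q [ 0.21  0.18  1.59 -0.    1.38 -0.01]
MOVE [ 5.6 -0.2 37.8] -0.002
tip pred scene [[378.0, 276.3], [380.9, 278.6], [383.7, 281.0]] wrist [[318.6, 198.2], [318.6, 189.6], [318.6, 180.9]]
z+10mm scene [[380.35104467 280.0193343 ]] seam0 [[380.77526789 284.03665925]] [[317.36453984 179.52224635]]
```

View pics/v11.png

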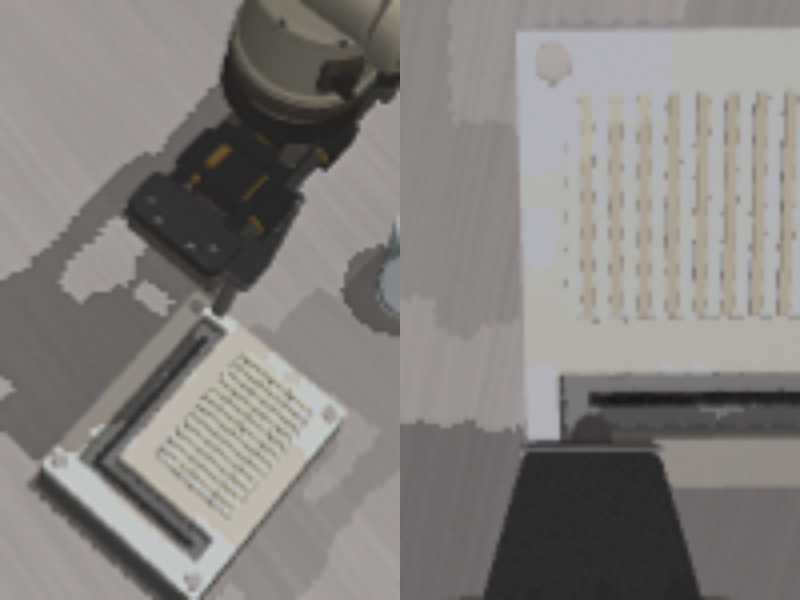

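```bash
python3 -c "
from h import *
go(.5297,.2375,.2685,1.796)"
```

```text
t 18.02 tcp [0.531  0.2352 0.2996] rpy [3.139 0.    1.794] gap 0.0258 F [ 0.  -0.1 -0.1] q [ 0.21  0.17  1.59 -0.    1.38 -0.01]
MOVE [ 2.6 -0.9 31.1] -0.002
```

Request:
{"method": "apply_moves", "body": {"series": [[[0,1,0,3,0],[0,3,-1,6,0],[0,3,-1,9,0],[0,3,-1,12,0],[0,3,-1,14,0],[0,3,-1,16,0],[0,3,-1,16,0],[0,3,-1,16,0]]]}}

```text
time_s: 18.68
tcp_pos: [0.5286, 0.2381, 0.2819]
tcp_rot: [-3.141, 0.0, 1.795]
ft_force: [-0.3, 0.0, -1.4]
finger_gap: 0.0263
```

```bash
python3 -c "
from h import *
go(.5297,.2375,.2685,1.796)
k,km=snap('wrist','w12.png'); g=cv2.cvtColor(km,cv2.COLOR_RGB2GRAY)
s=ctrl.sense(); print(proj(k,[.5292,.2395,.033])); np.set_printoptions(linewidth=250)
x=int(round(proj(k,[.5292,.2395,.033])[0,0])); print(x); print(g[165:210,x-2:x+3].T); print(g[[178,180,182,184,186,188,190],x-16:x+16])"
```

```text
t 18.68 tcp [0.5286 0.2381 0.2819] rpy [-3.141  0.     1.795] gap 0.0263 F [-0.3  0.  -1.4] q [ 0.21  0.19  1.61 -0.    1.35 -0.01]
MOVE [-0.8  1.  13.4] -0.001
[[318.34314102 185.40961517]]
318
[[173 173 173 173 172 173 173 173 174 173 172 173 173 169 141 117 117 116  97  57  60  60  61  61  57  46  67 100  42  43  44  46  40  43  43  43  41  43  42  45  44  43  46  43  41]
 [173 173 174 174 173 173 172 173 174 173 173 173 172 170 142 118 116 111  85  60  61  61  61  60  57  45  66  98  44  42  43  45  45  43  43  44  43  45  43  43  44  41  45  45  44]
 [136 173 173 173 172 172 172 173 173 173 173 173 173 169 143 117 113  82  76  60  58  58  61  58  57  46  65  98  43  46  44  43  45  43  45  43  44  45  43  47  45  46  41  45  41]
 [136 174 173 174 172 173 173 172 173 173 172 173 173 168 142 115 111  83  74  59  58  58  58  58  55  48  67  98  44  42  44  45  45  40  43  43  43  44  46  42  43  42  44  43  45]
 [137 173 173 173 173 172 173 173 173 172 173 172 173 169 142 111  82  83  81  63  60  59  58  59  56  49  66  98  42  42  42  43  42  44  45  40  45  45  44  42  44  44  44
[... 228 characters left out ...]
 83  82  83 112 111 111  84  81  84  83  83]
 [177 177 177 177 177 178 177 176  98  89 117 117 117 117 116 111  82  83  83  82  79  82  82  83  82  82  82  80  81  82  81  80]
 [177 176 178 177 178 178 177 176  99 104 116 118 109  88  57  60  60  59  63  40  33  32  31  32  32  32  21  19  20  19  21  24]
 [177 176 176 178 178 177 178 175  99  83 115  97  57  60  60  61  58  58  59  56  37  25  29  32  25  27  28  27  30  32  27  28]
 [178 176 176 177 177 177 178 176 106  68  98  65  56  59  61  60  58  58  59  57  62  82  81  81  82  81  81  80  82  82  80  82]
 [138 110  79  75  76  75  68  66  50  51  51  46  46  49  46  45  46  48  49  49  47  55  50  53  51  52  50  52  49  53  51  70]]
```

Request:
{"method": "apply_moves", "body": {"series": [[[0,0,1,2,0],[0,0,1,4,0],[0,0,1,6,0],[0,0,1,8,0],[0,0,1,10,0],[0,0,1,12,0],[0,0,1,13,0],[0,0,1,13,0]]]}}

```text
time_s: 19.4
tcp_pos: [0.5294, 0.2383, 0.2686]
tcp_rot: [-3.141, 0.0, 1.795]
ft_force: [-0.5, 0.4, -0.9]
finger_gap: 0.0263
```

```bash
cat >> h.py <<'E'
def tipcheck(f):
    go(.5297,.2375,.2685,1.796)
    k,km=snap('wrist',f); g=cv2.cvtColor(km,cv2.COLOR_RGB2GRAY); np.set_printoptions(linewidth=250)
    print('rows168+ @cols315..321',g[168:194,315:322:2].T.tolist()); print(g[[186,188],303:333].tolist())
E
python3 -c "
from h import *
tipcheck('w13.png')"
```

```text
t 19.4 tcp [0.5294 0.2383 0.2686] rpy [-3.141  0.     1.795] gap 0.0263 F [-0.5  0.4 -0.9] q [ 0.21  0.2   1.62 -0.    1.32 -0.01]
MOVE [-0.8  0.1  0.1] -0.001
rows168+ @cols315..321 [[174, 172, 172, 173, 173, 173, 173, 174, 173, 173, 172, 171, 172, 163, 104, 112, 83, 58, 59, 57, 57, 57, 51, 68, 99, 44], [173, 173, 172, 174, 173, 173, 172, 172, 172, 172, 172, 173, 173, 164, 101, 84, 60, 59, 58, 61, 59, 58, 48, 70, 99, 42], [173, 173, 173, 173, 172, 172, 173, 173, 172, 172, 172, 172, 172, 161, 70, 76, 61, 58, 60, 60, 60, 58, 47, 65, 97, 43], [172, 174, 173, 173, 173, 172, 172, 172, 172, 172, 172, 172, 164, 104, 68, 70, 78, 61, 56, 57, 56, 54, 46, 66, 97, 44]]
[[177, 177, 173, 173, 173, 172, 97, 103, 117, 115, 98, 56, 59, 58, 58, 59, 60, 59, 56, 58, 40, 37, 46, 48, 47, 46, 37, 39, 38, 39], [177, 177, 177, 177, 177, 176, 99, 71, 91, 116, 67, 58, 57, 59, 59, 59, 60, 57, 56, 45, 23, 21, 21, 23, 25, 26, 22, 25, 23, 17]]
```

Request:
{"method": "apply_moves", "body": {"series": [[[0,0,0,1.5,0],[0,0,2.5,1.5,0],[0,0,5,1.5,0],[0,0,7.5,1.5,0],[0,0,10,1.5,0],[0,0,12.5,1.5,0],[0,0,15,1.5,0],[0,0,17.5,1.5,0]]]}}

```text
time_s: 20.12
tcp_pos: [0.547, 0.2423, 0.2676]
tcp_rot: [3.142, 0.0, 1.795]
ft_force: [0.9, -0.2, -1.1]
finger_gap: 0.026
```

Request:
{"method": "apply_moves", "body": {"series": [[[0,0,2.5,0,0],[0,0,5,0,0],[0,0,7.5,0,0],[0,0,10,0,0],[0,0,12.5,0,0],[0,0,15,0,0],[0,0,17.5,0,0],[0,0,20,0,0]]]}}

```text
time_s: 20.78
tcp_pos: [0.5664, 0.2467, 0.2675]
tcp_rot: [3.142, -0.0, 1.795]
ft_force: [-0.2, 0.1, -1.5]
finger_gap: 0.0261
```

```bash
python3 -c "
from h import *
tipcheck('w14.png')"
```

```text
t 20.78 tcp [0.5664 0.2467 0.2675] rpy [ 3.142 -0.     1.795] gap 0.0261 F [-0.2  0.1 -1.5] q [ 0.22  0.29  1.51  0.    1.34 -0.01]
MOVE [ -0.8 -37.9  -1. ] -0.001
rows168+ @cols315..321 [[176, 174, 174, 175, 174, 175, 174, 176, 174, 174, 174, 173, 172, 152, 109, 113, 84, 58, 61, 60, 59, 57, 46, 67, 101, 44], [175, 175, 176, 175, 175, 175, 176, 175, 175, 175, 174, 175, 170, 144, 98, 64, 61, 61, 60, 61, 61, 57, 46, 67, 100, 44], [175, 175, 174, 175, 174, 174, 174, 175, 175, 174, 175, 175, 171, 142, 68, 67, 61, 61, 62, 60, 59, 58, 49, 69, 100, 43], [176, 175, 175, 174, 175, 176, 176, 175, 175, 175, 175, 175, 171, 143, 69, 69, 70, 61, 59, 57, 59, 56, 47, 68, 100, 44]]
[[86, 79, 57, 57, 68, 91, 90, 90, 80, 62, 70, 58, 61, 60, 60, 60, 62, 57, 59, 52, 47, 46, 48, 38, 40, 40, 38, 46, 48, 49], [36, 36, 36, 32, 34, 35, 36, 33, 34, 36, 49, 57, 59, 60, 61, 59, 59, 58, 59, 47, 21, 21, 25, 24, 15, 26, 22, 20, 24, 20]]
```

Request:
{"method": "apply_moves", "body": {"series": [[[0,0,2.5,0,0],[0,0,5,0,0],[0,0,7.5,0,0],[0,0,10,0,0],[0,0,12.5,0,0],[0,0,15,0,0],[0,0,17.5,0,0],[0,0.2,20,0,0]]]}}

```text
time_s: 21.5
tcp_pos: [0.5859, 0.2513, 0.2675]
tcp_rot: [-3.142, 0.0, 1.795]
ft_force: [-0.5, 0.6, -1.8]
finger_gap: 0.0257
```

Request:
{"method": "apply_moves", "body": {"series": [[[0,0,2.5,0,0],[0,0,5,0,0],[0,0,7.5,0,0],[0,0,10,0,0],[0,0,12.5,0,0],[0,0,15,0,0],[0,0,17.5,0,0],[0,0.2,20,0,0]]]}}

```text
time_s: 22.17
tcp_pos: [0.6053, 0.256, 0.2675]
tcp_rot: [-3.142, 0.0, 1.795]
ft_force: [0.4, -0.0, -1.4]
finger_gap: 0.0262
```

Request:
{"method": "apply_moves", "body": {"series": [[[0,0,2.5,0,0],[0,0,5,0,0],[0,0,7.5,0,0],[0,0,10,0,0],[0,0,12.5,0,0],[0,0,15,0,0],[0,0,17.5,0,0],[0,0.2,20,0,0]]]}}

```text
time_s: 22.83
tcp_pos: [0.6248, 0.2606, 0.2675]
tcp_rot: [-3.142, 0.0, 1.795]
ft_force: [0.3, -0.1, -1.0]
finger_gap: 0.0258
```

```bash
python3 -c "
from h import *
tipcheck('w15.png')
g=cv2.cvtColor(cv2.imread('pics/w15.png'),cv2.COLOR_BGR2GRAY); print(g[[135,150,165,175],318:365].tolist())"
```

```text
t 22.83 tcp [0.6248 0.2606 0.2675] rpy [-3.142  0.     1.795] gap 0.0258 F [ 0.3 -0.1 -1. ] q [ 0.22  0.44  1.32 -0.    1.38 -0.01]
MOVE [ -1.4 -97.9  -1. ] -0.001
rows168+ @cols315..321 [[179, 178, 178, 178, 177, 178, 178, 179, 179, 178, 177, 177, 175, 155, 109, 116, 87, 61, 60, 60, 62, 59, 51, 70, 105, 47], [178, 178, 178, 179, 178, 178, 178, 178, 178, 179, 177, 178, 174, 145, 68, 67, 63, 63, 63, 63, 62, 62, 51, 71, 105, 46], [178, 178, 178, 178, 180, 179, 178, 178, 178, 178, 178, 178, 174, 145, 71, 68, 64, 62, 63, 62, 63, 60, 51, 70, 102, 47], [178, 178, 179, 177, 177, 178, 178, 178, 177, 178, 178, 177, 174, 147, 70, 73, 84, 65, 56, 57, 56, 56, 48, 71, 104, 45]]
[[79, 83, 83, 59, 92, 94, 94, 93, 92, 63, 58, 59, 60, 63, 63, 63, 63, 60, 56, 48, 50, 47, 49, 42, 43, 41, 44, 51, 50, 50], [36, 34, 33, 34, 36, 35, 38, 32, 34, 35, 56, 60, 62, 63, 62, 62, 63, 61, 56, 49, 24, 27, 20, 22, 24, 24, 19, 24, 26, 22]]
[[181, 180, 181, 181, 179, 181, 181, 181, 180, 181, 180, 149, 113, 114, 114, 114, 113, 114, 73, 28, 32, 32, 73, 113, 113, 113, 114, 113, 112, 91, 104, 180, 180, 180, 180, 179, 179, 179, 180, 179, 179, 180, 179, 180, 180, 179, 178], [180, 180, 180, 180, 180, 180, 179, 180, 178, 179, 179, 131, 112, 111, 113, 112, 111, 74, 39, 33, 31, 36, 107, 111, 111, 112, 109, 110, 110, 88, 135, 178, 179, 179, 178, 179, 178, 179, 179, 179, 179, 178, 178, 178, 178, 179, 179], [178, 179, 178, 179, 179, 180, 179, 179, 178, 179, 178, 130, 110, 109, 109, 109, 108, 102, 42, 30, 32, 55, 111, 109, 109, 109, 109, 109, 108, 81, 157, 178, 178, 178, 178, 178, 178, 179, 178, 178, 178, 178, 178, 178, 177, 178, 178], [177, 178, 179, 178, 177, 178, 178, 178, 178, 178, 176, 129, 108, 109, 111, 111, 108, 107, 40, 33, 31, 53, 108, 110, 109, 108, 109, 108, 98, 82, 177, 178, 177, 177, 178, 177, 178, 177, 178, 176, 178, 177, 177, 177, 176, 176, 177]]
```

Request:
{"method": "apply_moves", "body": {"series": [[[0,0,2.5,0,0],[0,0,5,0,0],[0,0,8,0,0],[0,0,11,0,0],[0,0,14,0,0],[0,0,17,0,0],[0,0,20,0,0],[0,0,22,0,0]]]}}

```text
time_s: 23.55
tcp_pos: [0.6464, 0.2655, 0.2675]
tcp_rot: [3.142, 0.0, 1.795]
ft_force: [1.0, 0.3, -1.5]
finger_gap: 0.0259
```

Request:
{"method": "apply_moves", "body": {"series": [[[0,0,0,0,0],[0,2.5,0,0,0],[0,5,0,0,0],[0,7.5,0,0,0],[0,10,0,0,0],[0,12.5,0,0,0],[0,15,0,0,0],[0,17.5,0,0,0]]]}}

```text
time_s: 24.22
tcp_pos: [0.642, 0.2829, 0.2676]
tcp_rot: [-3.142, 0.0, 1.795]
ft_force: [0.3, 0.3, -1.2]
finger_gap: 0.0262
```

```bash
python3 -c "
from h import *
tipcheck('w16.png')
g=cv2.cvtColor(cv2.imread('pics/w16.png'),cv2.COLOR_BGR2GRAY); print(g[[135,150,165,175],300:340].tolist(),g[100:185,318].tolist())"
```

```text
t 24.22 tcp [0.642  0.2829 0.2676] rpy [-3.142  0.     1.795] gap 0.0262 F [ 0.3  0.3 -1.2] q [ 0.24  0.51  1.23 -0.    1.4   0.02]
MOVE [ -19.3 -119.5   -0.9] -0.001
rows168+ @cols315..321 [[108, 108, 109, 110, 109, 108, 108, 107, 107, 107, 107, 107, 107, 108, 110, 116, 87, 60, 61, 61, 61, 61, 53, 72, 104, 46], [31, 28, 29, 32, 29, 31, 31, 29, 29, 32, 31, 31, 30, 30, 32, 47, 62, 63, 63, 61, 63, 61, 50, 72, 104, 48], [34, 33, 36, 35, 33, 34, 34, 33, 31, 30, 31, 35, 33, 18, 23, 39, 61, 63, 62, 61, 61, 59, 51, 71, 101, 44], [109, 109, 108, 110, 109, 108, 109, 108, 108, 109, 109, 109, 109, 102, 73, 71, 72, 67, 61, 61, 59, 59, 49, 71, 103, 46]]
[[183, 182, 177, 179, 182, 182, 102, 72, 122, 120, 101, 59, 61, 63, 63, 60, 62, 62, 61, 70, 84, 87, 84, 86, 91, 130, 147, 146, 147, 146], [183, 183, 183, 182, 183, 181, 102, 87, 121, 119, 68, 61, 61, 62, 63, 63, 61, 62, 59, 65, 85, 84, 85, 85, 97, 147, 147, 147, 147, 147]]
[[181, 179, 180, 181, 181, 180, 181, 180, 104, 112, 115, 114, 115, 114, 114, 113, 50, 28, 33, 46, 113, 115, 113, 113, 114, 113, 115, 136, 181, 180, 180, 180, 181, 180, 180, 181,
[... 279 characters left out ...]
09, 109, 110, 109, 51, 32, 29, 34, 109, 110, 111, 109, 111, 111, 111, 115, 179, 178, 179, 178, 178, 179, 179, 179, 178, 179, 178, 178], [179, 178, 179, 178, 178, 179, 179, 179, 177, 72, 108, 108, 110, 108, 108, 107, 72, 29, 31, 33, 87, 108, 108, 107, 109, 110, 109, 115, 178, 178, 178, 178, 178, 178, 178, 179, 178, 178, 178, 177]] [156, 153, 142, 140, 140, 140, 157, 182, 182, 183, 182, 182, 182, 182, 181, 181, 181, 182, 181, 181, 181, 171, 84, 115, 115, 114, 115, 114, 109, 62, 34, 34, 35, 31, 32, 33, 31, 31, 33, 31, 32, 32, 32, 30, 33, 32, 33, 34, 31, 34, 32, 31, 32, 32, 29, 33, 30, 32, 30, 31, 31, 31, 31, 30, 30, 29, 32, 30, 30, 30, 32, 33, 32, 32, 29, 31, 29, 28, 31, 31, 27, 20, 24, 37, 63]
```

Request:
{"method": "apply_moves", "body": {"series": [[[0,2.5,0,0,0],[0,5,0,0,0],[0,7.5,0,0,0],[0,10,0,0,0],[0,12.5,0,0,0],[0,15,0,0,0],[0,17.5,0,0,0],[0,20,0,0,0]]]}}

```text
time_s: 24.93
tcp_pos: [0.6376, 0.3023, 0.2675]
tcp_rot: [-3.142, -0.0, 1.795]
ft_force: [0.1, 0.3, -1.1]
finger_gap: 0.0259
```

Request:
{"method": "apply_moves", "body": {"series": [[[0,2.5,0,0,0],[0,5,0,0,0],[0,7.5,0,0,0],[0,10,0,0,0],[0,12.5,0,0,0],[0,15,0,0,0],[0,17.5,0,0,0],[0,20,0,0,0]]]}}

```text
time_s: 25.6
tcp_pos: [0.6332, 0.3218, 0.2676]
tcp_rot: [3.142, -0.0, 1.795]
ft_force: [0.9, 0.5, -1.7]
finger_gap: 0.0262
```

Request:
{"method": "apply_moves", "body": {"series": [[[0,2.5,0,0,0],[0,5,0,0,0],[0,8,0,0,0],[0,11,0,0,0],[0,14,0,0,0],[0,17,0,0,0],[0,20,0,0,0],[0,22,0,0,0]]]}}

```text
time_s: 26.27
tcp_pos: [0.6282, 0.3434, 0.2675]
tcp_rot: [-3.142, -0.0, 1.795]
ft_force: [0.3, 0.2, -0.5]
finger_gap: 0.0259
```

```bash
python3 -c "
from h import *
tipcheck('w17.png')"
```

```text
t 26.27 tcp [0.6282 0.3434 0.2675] rpy [-3.142 -0.     1.795] gap 0.0259 F [ 0.3  0.2 -0.5] q [0.33 0.55 1.18 0.   1.42 0.11]
MOVE [ -81.4 -119.6   -1. ] -0.001
rows168+ @cols315..321 [[181, 181, 180, 180, 181, 181, 181, 181, 180, 180, 180, 180, 174, 129, 112, 118, 87, 63, 63, 60, 62, 62, 51, 74, 104, 48], [181, 181, 180, 180, 180, 181, 181, 180, 180, 180, 180, 181, 175, 143, 109, 89, 62, 62, 61, 65, 64, 61, 52, 73, 106, 46], [181, 181, 180, 181, 182, 181, 180, 180, 179, 180, 181, 179, 173, 124, 70, 70, 62, 63, 63, 62, 63, 63, 51, 73, 104, 46], [182, 180, 181, 181, 181, 181, 181, 180, 179, 181, 180, 180, 173, 125, 72, 76, 83, 67, 62, 62, 59, 59, 49, 73, 105, 44]]
[[185, 184, 184, 181, 181, 157, 71, 97, 122, 124, 103, 59, 63, 63, 61, 63, 63, 62, 62, 72, 87, 88, 87, 83, 127, 146, 149, 149, 149, 148], [185, 185, 185, 185, 184, 160, 77, 124, 123, 121, 71, 59, 62, 62, 64, 64, 63, 61, 59, 65, 87, 88, 87, 85, 148, 148, 148, 149, 149, 148]]
```

```bash
python3 -c "
from h import *
k=ctrl.camera_info('wrist'); s=ctrl.sense(); p=s['tcp_pos']-[0,0,.0694]; R=rot(s['tcp_rot'])
for c in (.02,.025,.03,.035): print(c,proj(k,[p+R@[.013,y,-c] for y in(-.013,.013)]+[p+R@[.013,0,.11-c],p+R@[.0155+.002,0,.1]] ).round(1).tolist())
g=cv2.cvtColor(cv2.imread('pics/w17.png'),cv2.COLOR_BGR2GRAY); print(g[225:250,317].tolist(),g[245,275:360].tolist())"
```

```text
0.02 [[291.3, 248.8], [343.1, 248.9], [317.4, 194.5], [317.5, 186.9]]
0.025 [[290.4, 253.3], [344.0, 253.3], [317.4, 196.0], [317.5, 186.9]]
0.03 [[289.4, 258.0], [344.9, 258.1], [317.4, 197.5], [317.5, 186.9]]
0.035 [[288.4, 263.1], [345.9, 263.2], [317.4, 199.1], [317.5, 186.9]]
[47, 47, 45, 48, 48, 49, 51, 53, 70, 70, 85, 121, 46, 47, 51, 69, 85, 95, 98, 101, 99, 73, 71, 69, 71] [56, 56, 56, 56, 55, 55, 54, 55, 56, 57, 55, 47, 61, 94, 99, 104, 106, 107, 108, 106, 107, 106, 106, 106, 107, 106, 107, 107, 108, 106, 105, 105, 105, 104, 106, 104, 104, 102, 70, 101, 101, 99, 99, 71, 71, 71, 72, 70, 71, 71, 71, 71, 71, 72, 70, 70, 71, 72, 71, 70, 71, 70, 72, 71, 71, 70, 71, 70, 73, 69, 70, 67, 62, 59, 46, 57, 57, 55, 57, 55, 54, 54, 56, 54, 57]
```

Request:
{"method": "apply_moves", "body": {"series": [[[0,0,0,1,0],[0,0,0,2,0],[0,0,0,3,0],[0,0,0,3,0]]]}}

```text
time_s: 26.65
tcp_pos: [0.6283, 0.3428, 0.2641]
tcp_rot: [-3.141, 0.0, 1.795]
ft_force: [-0.7, -0.1, -3.1]
finger_gap: 0.0258
```

Request:
{"method": "apply_moves", "body": {"series": [[[0,0,0,1,0],[0,0,0,2,0],[0,0,0,3,0],[0,0,0,3,0]]]}}

```text
time_s: 26.98
tcp_pos: [0.6282, 0.3429, 0.2612]
tcp_rot: [-3.141, 0.0, 1.795]
ft_force: [0.7, 0.9, -2.0]
finger_gap: 0.0258
```

Request:
{"method": "apply_moves", "body": {"series": [[[0,0,0,1,0],[0,0,0,2,0],[0,0,0,3,0],[0,0,0,3,0]]]}}

```text
time_s: 27.32
tcp_pos: [0.6282, 0.343, 0.2582]
tcp_rot: [-3.141, 0.0, 1.795]
ft_force: [0.1, 0.1, -1.7]
finger_gap: 0.0257
```

```bash
python3 -c "
from h import *
tipcheck('w18.png')
for n in ('w10','w17','w18'):
  g=cv2.cvtColor(cv2.imread('pics/%s.png'%n),cv2.COLOR_BGR2GRAY); print(n,g[226:250,330].tolist())"
```

```text
t 27.32 tcp [0.6282 0.343  0.2582] rpy [-3.141  0.     1.795] gap 0.0257 F [ 0.1  0.1 -1.7] q [ 0.33  0.55  1.19 -0.    1.4   0.11]
MOVE [ -80.9 -119.5  -10.2] -0.001
rows168+ @cols315..321 [[138, 182, 181, 181, 181, 182, 181, 182, 182, 181, 181, 181, 181, 181, 173, 106, 83, 63, 63, 63, 63, 60, 53, 73, 107, 48], [137, 181, 181, 182, 182, 181, 182, 182, 181, 181, 181, 181, 182, 180, 170, 68, 64, 65, 66, 66, 65, 64, 51, 75, 105, 47], [132, 182, 182, 183, 181, 182, 182, 181, 181, 182, 181, 182, 181, 182, 169, 70, 64, 65, 63, 65, 65, 62, 51, 72, 105, 47], [133, 183, 181, 182, 181, 182, 181, 181, 181, 181, 181, 181, 181, 174, 121, 72, 72, 63, 61, 62, 59, 58, 49, 74, 104, 45]]
[[181, 181, 181, 182, 179, 131, 74, 88, 114, 123, 106, 62, 63, 63, 66, 65, 63, 63, 61, 68, 88, 89, 88, 88, 106, 129, 129, 129, 149, 135], [186, 181, 181, 180, 180, 132, 76, 124, 123, 122, 71, 61, 63, 66, 65, 63, 65, 62, 59, 66, 88, 88, 89, 87, 105, 133, 130, 150, 148, 149]]
w10 [40, 42, 41, 41, 43, 41, 43, 64, 61, 65, 82, 42, 42, 41, 49, 58, 63, 63, 67, 67, 68, 68, 67, 68]
w17 [46, 49, 48, 46, 46, 46, 52, 68, 67, 69, 84, 44, 45, 45, 54, 59, 65, 69, 70, 70, 73, 72, 72, 72]
w18 [47, 46, 47, 48, 47, 42, 47, 63, 64, 69, 86, 41, 44, 46, 55, 64, 66, 69, 68, 72, 69, 73, 73, 73]
```

Request:
{"method": "apply_moves", "body": {"series": [[[0,0,0,1,0],[0,0,0,2,0],[0,0,0,3,0],[0,0,0,3,0]]]}}

```text
time_s: 27.7
tcp_pos: [0.6282, 0.3429, 0.2552]
tcp_rot: [-3.141, 0.0, 1.795]
ft_force: [-0.2, 0.1, -0.2]
finger_gap: 0.026
```

Request:
{"method": "apply_moves", "body": {"series": [[[0,0,0,1,0],[0,0,0,2,0],[0,0,0,3,0],[0,0,0,3,0]]]}}

```text
time_s: 28.03
tcp_pos: [0.6282, 0.3429, 0.2522]
tcp_rot: [-3.141, 0.0, 1.795]
ft_force: [-0.5, -0.2, -1.9]
finger_gap: 0.0261
```

```bash
python3 -c "
from h import *
tipcheck('w19.png')
g=cv2.cvtColor(cv2.imread('pics/w19.png'),cv2.COLOR_BGR2GRAY); print(g[226:250,330].tolist())"
```

```text
t 28.03 tcp [0.6282 0.3429 0.2522] rpy [-3.141  0.     1.795] gap 0.0261 F [-0.5 -0.2 -1.9] q [ 0.33  0.56  1.19 -0.    1.39  0.11]
MOVE [ -80.9 -119.5  -16.3] -0.001
rows168+ @cols315..321 [[99, 137, 182, 183, 182, 183, 182, 182, 183, 182, 182, 181, 181, 181, 182, 171, 67, 64, 64, 63, 62, 59, 53, 74, 106, 49], [100, 137, 181, 182, 182, 182, 181, 182, 182, 181, 182, 182, 181, 182, 180, 169, 66, 65, 66, 63, 64, 62, 52, 74, 107, 48], [97, 134, 182, 182, 182, 182, 183, 182, 181, 182, 182, 182, 181, 181, 175, 122, 65, 63, 65, 65, 63, 63, 50, 70, 105, 45], [106, 151, 182, 182, 182, 182, 182, 182, 181, 183, 182, 181, 182, 181, 174, 122, 73, 63, 64, 63, 63, 58, 51, 74, 106, 44]]
[[181, 180, 180, 181, 181, 134, 105, 103, 109, 111, 95, 66, 64, 64, 66, 64, 65, 63, 64, 66, 71, 73, 76, 76, 90, 129, 129, 129, 133, 128], [181, 182, 182, 182, 181, 132, 72, 97, 123, 124, 79, 63, 62, 65, 64, 64, 63, 64, 63, 65, 76, 78, 87, 88, 95, 129, 129, 130, 150, 150]]
[46, 46, 45, 44, 43, 46, 49, 63, 65, 71, 87, 43, 44, 47, 54, 62, 66, 69, 72, 74, 73, 73, 71, 72]
```

Request:
{"method": "apply_moves", "body": {"series": [[[0,0,0,1,0],[0,0,0,2,0],[0,0,0,3,0],[0,0,0,3,0]]]}}

```text
time_s: 28.42
tcp_pos: [0.6282, 0.3429, 0.2492]
tcp_rot: [-3.141, 0.0, 1.795]
ft_force: [-0.1, -0.4, -2.5]
finger_gap: 0.026
```

Request:
{"method": "apply_moves", "body": {"series": [[[0,0,0,1,0],[0,0,0,2,0],[0,0,0,3,0],[0,0,0,3,0]]]}}

```text
time_s: 28.75
tcp_pos: [0.6284, 0.343, 0.2472]
tcp_rot: [3.141, 0.0, 1.795]
ft_force: [-1.0, -0.7, 1.6]
finger_gap: 0.0256
```

```bash
python3 -c "
from h import *
tipcheck('w20.png')
j,jm=snap('scene','s20.png')
g=cv2.cvtColor(cv2.imread('pics/w20.png'),cv2.COLOR_BGR2GRAY); print(g[226:250,330].tolist())"
```

```text
t 28.75 tcp [0.6284 0.343  0.2472] rpy [3.141 0.    1.795] gap 0.0256 F [-1.  -0.7  1.6] q [ 0.33  0.56  1.2  -0.    1.38  0.11]
MOVE [ -80.9 -119.7  -21.3] -0.001
rows168+ @cols315..321 [[72, 107, 153, 183, 183, 182, 183, 183, 182, 183, 183, 182, 182, 182, 182, 173, 123, 77, 63, 63, 64, 60, 49, 73, 106, 46], [77, 107, 152, 183, 183, 182, 183, 183, 182, 182, 182, 182, 182, 182, 174, 129, 122, 64, 62, 65, 64, 62, 51, 75, 105, 48], [78, 107, 152, 183, 183, 183, 183, 182, 183, 183, 182, 182, 182, 182, 182, 174, 120, 65, 64, 64, 61, 58, 54, 74, 106, 47], [77, 106, 152, 182, 183, 182, 181, 183, 182, 182, 182, 182, 182, 182, 182, 175, 121, 67, 61, 61, 63, 61, 51, 72, 107, 47]]
[[181, 182, 182, 182, 157, 75, 109, 111, 110, 109, 94, 62, 63, 65, 62, 63, 64, 62, 61, 66, 73, 73, 74, 75, 103, 130, 129, 130, 129, 130], [182, 181, 182, 182, 158, 72, 73, 110, 113, 112, 69, 61, 64, 63, 64, 64, 61, 63, 63, 62, 71, 71, 72, 74, 101, 129, 129, 129, 134, 134]]
[45, 49, 45, 45, 45, 44, 48, 63, 65, 70, 87, 44, 43, 46, 55, 63, 68, 68, 71, 72, 73, 75, 72, 72]
```

The floor contact shows that the grip is about 45 mm from the tail. The first pass therefore ran just above the rim, so I'm going back to the start to repeat it lower.

Request:
{"method": "apply_moves", "body": {"series": [[[0,0,0,-4,0],[0,0,0,-9,0],[0,0,0,-14,0],[0,0,0,-19,0],[0,0,0,-28,0],[0,0,0,-40,0],[0,0,0,-52,0],[0,0,0,-58,0]]]}}

```text
time_s: 29.52
tcp_pos: [0.629, 0.3433, 0.3079]
tcp_rot: [3.138, -0.0, 1.795]
ft_force: [-0.8, -0.4, -1.7]
finger_gap: 0.0263
```

Request:
{"method": "apply_moves", "body": {"series": [[[0,-6,-9,0,0],[0,-18,-26,0,0],[0,-32,-46,0,0],[0,-47,-67,0,0],[0,-61,-87,0,0],[0,-73,-105,0,0],[0,-81,-116,0,0],[0,-84,-120,0,0]]]}}

```text
time_s: 30.18
tcp_pos: [0.5292, 0.2334, 0.3055]
tcp_rot: [3.141, 0.0, 1.794]
ft_force: [0.7, 0.1, -1.6]
finger_gap: 0.0263
```

Request:
{"method": "apply_moves", "body": {"series": [[[0,0,0,4,0],[0,0,0,12,0],[0,0,0,22,0],[0,0,0,30,0],[0,0,0,36,0],[0,0,0,39,0],[0,0,0,39,0],[0,0,0,39,0]]]}}

```text
time_s: 30.85
tcp_pos: [0.53, 0.2345, 0.2653]
tcp_rot: [-3.141, -0.0, 1.795]
ft_force: [0.0, 0.2, -1.1]
finger_gap: 0.0258
```

```bash
python3 -c "
from h import *
go(.5301,.2348,.2515,1.796)
k,km=snap('wrist','w21.png'); g=cv2.cvtColor(km,cv2.COLOR_RGB2GRAY); p=ctrl.sense()['tcp_pos']-[0,0,.0694]; R=rot(ctrl.sense()['tcp_rot'])
print(proj(k,[[.5292,.2395,.033]]),proj(k,[p+R@[x,0,.145] for x in(0,.005)]))
print(g[172:198,[310,317,319,330]].T.tolist()); print(g[[188,190],300:335].tolist())"
```

```text
t 30.85 tcp [0.53   0.2345 0.2653] rpy [-3.141 -0.     1.795] gap 0.0258 F [ 0.   0.2 -1.1] q [ 0.21  0.2   1.62  0.    1.32 -0.02]
MOVE [ 0.2  0.1 13.8] -0.001
[[317.81932917 185.32864309]] [[317.77735116 193.68271764]
 [317.78391569 189.12133021]]
[[173, 173, 171, 173, 173, 172, 162, 69, 70, 68, 77, 103, 99, 68, 70, 80, 67, 67, 49, 66, 95, 46, 43, 44, 42, 43], [173, 173, 173, 173, 172, 172, 164, 104, 104, 103, 98, 78, 61, 60, 59, 60, 62, 57, 47, 67, 99, 44, 46, 42, 40, 44], [173, 173, 172, 171, 172, 173, 163, 104, 103, 97, 68, 64, 58, 59, 60, 60, 59, 59, 49, 67, 98, 45, 44, 42, 47, 44], [173, 172, 173, 173, 172, 171, 163, 103, 99, 69, 68, 63, 18, 22, 30, 60, 80, 76, 52, 64, 96, 44, 42, 43, 43, 42]]
[[175, 177, 177, 177, 177, 177, 178, 177, 176, 128, 67, 103, 115, 65, 56, 58, 59, 62, 58, 59, 57, 57, 60, 83, 79, 81, 82, 84, 82, 79, 80, 80, 82, 80, 82], [154, 170, 138, 109, 76, 75, 76, 77, 76, 49, 49, 61, 58, 47, 45, 47, 44, 47, 45, 49, 48, 47, 50, 53, 53, 54, 51, 53, 49, 48, 52, 53, 53, 69, 78]]
```

Request:
{"method": "apply_moves", "body": {"series": [[[0,-0.5,0,2,0],[0,-0.5,0,4,0],[0,-0.5,0,6,0],[0,-0.5,0,8,0],[0,-0.5,0,10,0],[0,-0.5,0,12,0],[0,-0.5,0,14,0],[0,-0.5,0,15,0]]]}}

```text
time_s: 31.57
tcp_pos: [0.53, 0.2339, 0.2501]
tcp_rot: [-3.141, -0.0, 1.795]
ft_force: [-0.4, -0.4, -1.4]
finger_gap: 0.026
```

Request:
{"method": "apply_moves", "body": {"series": [[[0,0,0,0,0],[0,0,0,0,0],[0,0,2.5,0,0],[0,0,5,0,0],[0,0,7.5,0,0],[0,0,10,0,0],[0,0,12.5,0,0],[0,0,15,0,0]]]}}

```text
time_s: 32.23
tcp_pos: [0.545, 0.2373, 0.2505]
tcp_rot: [3.142, 0.0, 1.795]
ft_force: [-0.6, 0.2, -1.0]
finger_gap: 0.0261
```

```bash
python3 -c "
from h import *
go(.5301,.2348,.2505,1.796)
k,km=snap('wrist','w22.png'); g=cv2.cvtColor(km,cv2.COLOR_RGB2GRAY)
print(g[172:198,[307,317,319,330]].T.tolist()); print(g[[188,190],300:335].tolist())"
```

```text
t 32.23 tcp [0.545  0.2373 0.2505] rpy [3.142 0.    1.795] gap 0.0261 F [-0.6  0.2 -1. ] q [ 0.21  0.25  1.6  -0.    1.3  -0.02]
MOVE [  0.8 -15.1   0. ] -0.001
[[173, 172, 172, 172, 173, 172, 172, 172, 164, 120, 103, 103, 103, 96, 43, 27, 29, 34, 42, 60, 72, 43, 43, 43, 44, 43], [173, 173, 172, 172, 172, 172, 172, 172, 164, 97, 66, 63, 59, 60, 57, 59, 60, 58, 46, 68, 100, 43, 45, 45, 44, 45], [173, 172, 173, 172, 172, 172, 172, 172, 164, 96, 67, 66, 58, 60, 58, 60, 61, 58, 48, 68, 97, 41, 43, 45, 41, 42], [172, 172, 172, 172, 172, 172, 172, 172, 163, 102, 97, 68, 67, 64, 24, 21, 23, 28, 53, 66, 94, 40, 42, 43, 42, 44]]
[[116, 116, 114, 43, 28, 33, 28, 29, 31, 31, 28, 34, 32, 53, 56, 57, 60, 60, 60, 61, 58, 54, 46, 22, 19, 21, 22, 21, 27, 22, 23, 19, 21, 23, 22], [111, 112, 90, 57, 39, 38, 42, 42, 44, 54, 61, 62, 61, 44, 47, 45, 48, 46, 45, 48, 47, 47, 48, 48, 52, 53, 52, 49, 48, 53, 53, 51, 53, 68, 79]]
```

Request:
{"method": "apply_moves", "body": {"series": [[[0,0,2.5,0,0],[0,0,5,0,0],[0,0,7.5,0,0],[0,0,10,0,0],[0,0,12.5,0,0],[0,0,15,0,0],[0,0,17.5,0,0],[0,0.2,20,0,0]]]}}

```text
time_s: 32.95
tcp_pos: [0.5644, 0.242, 0.2505]
tcp_rot: [3.142, 0.0, 1.795]
ft_force: [0.7, 0.3, -1.5]
finger_gap: 0.0261
```

Request:
{"method": "apply_moves", "body": {"series": [[[0,0,2.5,0,0],[0,0,5,0,0],[0,0,7.5,0,0],[0,0,10,0,0],[0,0,12.5,0,0],[0,0,15,0,0],[0,0,17.5,0,0],[0,0.2,20,0,0]]]}}

```text
time_s: 33.62
tcp_pos: [0.5839, 0.2466, 0.2505]
tcp_rot: [-3.142, 0.0, 1.795]
ft_force: [0.6, 0.3, -1.7]
finger_gap: 0.0261
```

Request:
{"method": "apply_moves", "body": {"series": [[[0,0,2.5,0,0],[0,0,5,0,0],[0,0,7.5,0,0],[0,0,10,0,0],[0,0,12.5,0,0],[0,0,15,0,0],[0,0,17.5,0,0],[0,0.2,20,0,0]]]}}

```text
time_s: 34.28
tcp_pos: [0.6034, 0.2512, 0.2506]
tcp_rot: [3.142, 0.0, 1.795]
ft_force: [-0.5, 0.0, -1.6]
finger_gap: 0.026
```

Request:
{"method": "apply_moves", "body": {"series": [[[0,0,2.5,0,0],[0,0,5,0,0],[0,0,7.5,0,0],[0,0,10,0,0],[0,0,12.5,0,0],[0,0,15,0,0],[0,0,17.5,0,0],[0,0.2,20,0,0]]]}}

```text
time_s: 34.95
tcp_pos: [0.6228, 0.2559, 0.2505]
tcp_rot: [-3.142, 0.0, 1.795]
ft_force: [-0.2, 0.5, -1.0]
finger_gap: 0.0258
```

```bash
python3 -c "
from h import *
go(.5301,.2348,.2505,1.796)
k,km=snap('wrist','w23.png'); g=cv2.cvtColor(km,cv2.COLOR_RGB2GRAY)
print(g[172:198,[307,317,319,330]].T.tolist()); print(g[[170,178,188],305:365].tolist())"
```

```text
t 34.95 tcp [0.6228 0.2559 0.2505] rpy [-3.142  0.     1.795] gap 0.0258 F [-0.2  0.5 -1. ] q [ 0.21  0.45  1.35 -0.    1.35 -0.01]
MOVE [  0.1 -95.1   0. ] -0.001
[[178, 179, 178, 179, 179, 179, 178, 178, 171, 124, 107, 109, 106, 99, 43, 34, 32, 34, 49, 63, 78, 48, 46, 45, 47, 45], [180, 178, 179, 178, 178, 178, 178, 179, 168, 102, 72, 66, 63, 63, 63, 64, 62, 59, 50, 63, 78, 47, 46, 46, 46, 46], [179, 178, 179, 178, 178, 179, 178, 177, 170, 107, 102, 66, 63, 61, 62, 61, 62, 60, 51, 63, 78, 46, 44, 45, 44, 46], [179, 178, 178, 178, 178, 178, 178, 178, 169, 101, 72, 69, 71, 65, 22, 22, 24, 32, 57, 68, 98, 43, 45, 47, 46, 46]]
[[179, 179, 178, 179, 178, 179, 178, 179, 179, 179, 179, 178, 179, 178, 179, 178, 179, 180, 178, 179, 179, 179, 179, 179, 178, 179, 178, 177, 73, 109, 109, 109, 109, 109, 108, 31, 28, 32, 35, 109, 107, 108, 109, 108, 108, 108, 94, 109, 178, 177, 178, 178, 177, 177, 177, 178, 177, 178, 177, 177], [179, 178, 178, 178, 178, 178, 178, 178, 178, 178, 178, 178, 178, 178, 178, 178, 178, 178, 178, 178, 178, 178, 178, 178, 178, 178, 179, 177, 73, 109, 108, 109, 109, 107, 107, 31, 31, 28, 45, 108, 107, 108, 108, 110, 108, 108, 87, 114, 177, 179, 177, 176, 178, 177, 177, 177, 177, 177, 176, 177], [34, 34, 32, 35, 35, 28, 30, 32, 48, 60, 61, 62, 62, 62, 62, 62, 60, 48, 26, 23, 20, 21, 21, 22, 22, 24, 23, 26, 24, 24, 24, 28, 23, 29, 30, 30, 29, 31, 29, 59, 84, 85, 114, 114, 84, 85, 72, 102, 126, 125, 127, 126, 126, 126, 125, 126, 125, 126, 125, 126]]
```

Request:
{"method": "apply_moves", "body": {"series": [[[0,0,3,0,0],[0,0,6,0,0],[0,0,9,0,0],[0,0,12,0,0],[0,0,15,0,0],[0,0,18,0,0],[0,0,21,0,0],[0,0,24,0,0]]]}}

```text
time_s: 35.67
tcp_pos: [0.6463, 0.2612, 0.2505]
tcp_rot: [-3.142, -0.0, 1.795]
ft_force: [-0.7, 0.2, -2.2]
finger_gap: 0.0258
```

Request:
{"method": "apply_moves", "body": {"series": [[[0,0,0.5,0,0],[0,0,0.5,0,0],[0,2.5,0.5,0,0],[0,5,0.5,0,0],[0,7.5,0.5,0,0],[0,10,0.5,0,0],[0,12.5,0.5,0,0],[0,15,0.5,0,0]]]}}

```text
time_s: 36.33
tcp_pos: [0.643, 0.2763, 0.2506]
tcp_rot: [3.142, 0.0, 1.795]
ft_force: [-0.1, 0.1, -1.5]
finger_gap: 0.0259
```

Request:
{"method": "apply_moves", "body": {"series": [[[0,2.5,0,0,0],[0,5,0,0,0],[0,7.5,0,0,0],[0,10,0,0,0],[0,12.5,0,0,0],[0,15,0,0,0],[0,17.5,0,0,0],[0,20,0,0,0]]]}}

```text
time_s: 37.0
tcp_pos: [0.6386, 0.2956, 0.2506]
tcp_rot: [-3.142, -0.0, 1.795]
ft_force: [0.6, -0.2, -0.6]
finger_gap: 0.0258
```

```bash
python3 -c "
from h import *
go(.5301,.2348,.2505,1.796)
k,km=snap('wrist','w24.png'); g=cv2.cvtColor(km,cv2.COLOR_RGB2GRAY)
print(g[125:198,[312,318]].T.tolist()); print(g[[170,178,187],300:340].tolist())"
```

```text
t 37.0 tcp [0.6386 0.2956 0.2506] rpy [-3.142 -0.     1.795] gap 0.0258 F [ 0.6 -0.2 -0.6] q [0.26 0.53 1.24 0.   1.38 0.04]
MOVE [-3.520e+01 -1.193e+02  1.000e-01] -0.001
[[183, 183, 183, 182, 183, 182, 182, 182, 182, 182, 171, 85, 115, 116, 114, 115, 115, 114, 115, 114, 113, 114, 113, 113, 115, 114, 113, 114, 113, 112, 112, 113, 113, 113, 113, 112, 111, 111, 114, 111, 111, 111, 112, 110, 112, 111, 110, 110, 110, 110, 111, 110, 111, 109, 109, 110, 110, 108, 107, 108, 108, 108, 107, 111, 114, 63, 61, 80, 47, 47, 45, 46, 48], [182, 182, 182, 183, 184, 181, 183, 182, 182, 182, 171, 85, 114, 116, 115, 115, 115, 107, 50, 29, 29, 34, 34, 29, 33, 32, 31, 36, 30, 32, 30, 30, 32, 31, 31, 31, 35, 34, 30, 32, 30, 29, 29, 30, 33, 32, 31, 33, 28, 27, 33, 32, 31, 33, 31, 28, 18, 19, 40, 64, 63, 62, 62, 63, 59, 50, 60, 78, 46, 46, 45, 47, 48]]
[[180, 179, 179, 180, 179, 180, 180, 180, 156, 73, 83, 112, 111, 111, 111, 111, 60, 32, 32, 33, 76, 111, 112, 111, 111, 110, 111, 111, 136, 179, 180, 180, 180, 179, 180, 180, 180, 180, 180, 179], [180, 180, 180, 179, 179, 179, 180, 179, 179, 72, 75, 110, 109, 109, 110, 108, 84, 33, 33, 31, 73, 108, 109, 110, 110, 107, 109, 110, 136, 179, 179, 180, 180, 179, 180, 179, 179, 179, 179, 179], [183, 184, 180, 179, 180, 180, 180, 179, 178, 70, 73, 108, 107, 73, 59, 62, 65, 66, 62, 63, 62, 58, 61, 72, 76, 76, 73, 75, 101, 128, 132, 133, 148, 148, 148, 148, 148, 132, 133, 132]]
```

Request:
{"method": "apply_moves", "body": {"series": [[[0,2.5,0,0,0],[0,5,0,0,0],[0,7.5,0,0,0],[0,10,0,0,0],[0,12.5,0,0,0],[0,15,0,0,0],[0,17.5,0,0,0],[0,20,0,0,0]]]}}

```text
time_s: 37.72
tcp_pos: [0.6342, 0.3152, 0.2505]
tcp_rot: [-3.142, 0.0, 1.795]
ft_force: [-0.2, -0.8, -1.6]
finger_gap: 0.0259
```

Request:
{"method": "apply_moves", "body": {"series": [[[0,2.5,0,0,0],[0,5,0,0,0],[0,7.5,0,0,0],[0,10,0,0,0],[0,12.5,0,0,0],[0,15,0,0,0],[0,17.5,0,0,0],[0,20,0,0,0]]]}}

```text
time_s: 38.38
tcp_pos: [0.6297, 0.3346, 0.2505]
tcp_rot: [-3.142, -0.0, 1.795]
ft_force: [0.6, -0.5, -1.9]
finger_gap: 0.0262
```

Request:
{"method": "apply_moves", "body": {"series": [[[0,2.5,0,0,0],[0,5,0,0,0],[0,5,0,0,0],[0,5,0,0,0]]]}}

```text
time_s: 38.72
tcp_pos: [0.6286, 0.3394, 0.2505]
tcp_rot: [-3.142, 0.0, 1.795]
ft_force: [0.3, -0.2, -1.7]
finger_gap: 0.0256
```

```bash
python3 -c "
from h import *
go(.5301,.2348,.2505,1.796)
k,km=snap('wrist','w25.png'); g=cv2.cvtColor(km,cv2.COLOR_RGB2GRAY)
print(g[172:198,[308,312,317,326]].T.tolist()); print(g[[187],300:340].tolist(),g[226:250,330].tolist())"
```

```text
t 38.72 tcp [0.6286 0.3394 0.2505] rpy [-3.142  0.     1.795] gap 0.0256 F [ 0.3 -0.2 -1.7] q [ 0.33  0.55  1.2  -0.    1.39  0.1 ]
MOVE [ -80.1 -119.3    0. ] -0.001
[[182, 182, 183, 183, 182, 182, 182, 181, 178, 154, 132, 133, 131, 139, 158, 158, 157, 149, 83, 63, 80, 46, 46, 46, 47, 48], [182, 182, 182, 182, 182, 183, 182, 181, 174, 111, 111, 110, 110, 112, 111, 109, 112, 116, 65, 65, 81, 49, 47, 45, 48, 48], [182, 182, 182, 182, 181, 182, 182, 183, 173, 106, 73, 67, 65, 65, 65, 66, 64, 63, 52, 64, 82, 45, 46, 47, 50, 48], [182, 182, 182, 182, 182, 182, 182, 182, 173, 105, 74, 73, 73, 71, 75, 75, 88, 82, 57, 74, 105, 46, 45, 47, 46, 48]]
[[186, 182, 181, 181, 181, 181, 181, 181, 158, 75, 113, 111, 109, 75, 62, 65, 65, 66, 64, 66, 65, 61, 64, 72, 72, 77, 75, 78, 129, 130, 133, 134, 133, 129, 135, 150, 149, 134, 133, 134]] [49, 49, 46, 41, 44, 44, 49, 64, 63, 69, 87, 45, 45, 48, 55, 63, 65, 70, 71, 73, 72, 74, 72, 70]
```

Request:
{"method": "apply_moves", "body": {"series": [[[0,0,0,-4,0],[0,0,0,-9,0],[0,0,0,-14,0],[0,0,0,-19,0],[0,0,0,-28,0],[0,0,0,-45,0],[0,0,0,-70,0],[0,0,0,-100,0]]], "newtons": 10}}

```text
time_s: 39.43
tcp_pos: [0.628, 0.339, 0.3502]
tcp_rot: [-3.138, 0.0, 1.795]
ft_force: [-0.5, 0.9, -2.6]
finger_gap: 0.0261
```

Request:
{"method": "apply_moves", "body": {"series": [[[0,-5,0,-30,0],[0,-25,0,-55,0],[0,-55,0,-65,0],[0,-90,0,-65,0],[0,-125,0,-65,0],[0,-160,0,-65,0],[0,-195,0,-65,0],[0,-230,0,-65,0]]]}}

```text
time_s: 40.1
tcp_pos: [0.6798, 0.1134, 0.4168]
tcp_rot: [3.14, 0.0, 1.795]
ft_force: [0.3, -0.1, -0.8]
finger_gap: 0.0257
```

```bash
python3 -c "
from h import *
st(-.055,.34,.0015)"
```

```text
t 40.1 tcp [0.6798 0.1134 0.4168] rpy [3.14  0.    1.795] gap 0.0257 F [ 0.3 -0.1 -0.8] q [-0.01  0.42  1.06  0.    1.66 -0.23]
MOVE [-453.4 -186.1    7.2] -0.046
```

Request:
{"method": "apply_moves", "body": {"series": [[[0,-32,-14,0,0],[0,-65,-27,0,0],[0,-98,-40,0,0],[0,-131,-54,0,0],[0,-164,-67,0,0],[0,-197,-81,0,0],[0,-230,-94,0,-0.02],[0,-263,-108,0,-0.046]]]}}

```text
time_s: 40.77
tcp_pos: [0.6323, -0.167, 0.4168]
tcp_rot: [3.14, 0.001, 1.842]
ft_force: [0.1, -0.5, -1.0]
finger_gap: 0.0261
```

Request:
{"method": "apply_moves", "body": {"series": [[[0,-32,-15,0,0],[0,-65,-30,0,0],[0,-98,-45,0,0],[0,-125,-58,0,0],[0,-148,-70,0,0],[0,-164,-80,0,0],[0,-174,-86,0,0],[0,-178,-88,0,0]]]}}

```text
time_s: 41.43
tcp_pos: [0.5948, -0.3621, 0.416]
tcp_rot: [3.141, 0.001, 1.839]
ft_force: [0.3, -0.4, -1.9]
finger_gap: 0.0261
```

```bash
python3 -c "
from h import *
st(-.055,.26,.0015)"
```

```text
t 41.43 tcp [ 0.5948 -0.3621  0.416 ] rpy [3.141e+00 1.000e-03 1.839e+00] gap 0.0261 F [ 0.3 -0.4 -1.9] q [-0.72  0.44  1.03 -0.    1.67 -0.99]
MOVE [-8.7  2.  86.6] -0.002
```

Request:
{"method": "apply_moves", "body": {"series": [[[0,-5,1,20,0],[0,-9,2,45,0],[0,-9,2,70,0],[0,-10,2,95,0],[0,-11,2,118,0],[0,-11,2,135,0],[0,-11,2,145,0],[0,-11,2,150,0]]], "newtons": 4}}

```text
time_s: 42.1
tcp_pos: [0.6004, -0.3691, 0.264]
tcp_rot: [-3.14, -0.002, 1.842]
ft_force: [-0.3, 0.2, -0.9]
finger_gap: 0.0261
```

```bash
python3 -c "
from h import *
st(-.058,.19,.0015)
snap('scene','s26.png')"
```

```text
t 42.1 tcp [ 0.6004 -0.3691  0.264 ] rpy [-3.140e+00 -2.000e-03  1.842e+00] gap 0.0261 F [-0.3  0.2 -0.9] q [-0.72  0.52  1.22  0.    1.4  -0.99]
MOVE [-3.5 -1.5  4.6] 0.001
```

Request:
{"method": "apply_moves", "body": {"series": [[[0,-2,0,6,0],[0,0,0,11,0],[0,5,0,15,0],[0,11,0,17,0],[0,18,0,18,0],[0,25,0,19.5,0],[0,32,0,21,0],[0,39,0,23,0]]], "newtons": 3}}

```text
time_s: 42.82
tcp_pos: [0.59, -0.3321, 0.243]
tcp_rot: [3.141, 0.001, 1.841]
ft_force: [0.2, 0.3, 0.8]
finger_gap: 0.026
```

Request:
{"method": "apply_moves", "body": {"series": [[[0,7,0,2.5,0],[0,14,0,5,0],[0,20,0,7.5,0],[0,26,0,10,0],[0,32,0,13,0],[0,32,0,13,0]]]}}

```text
time_s: 43.32
tcp_pos: [0.581, -0.3004, 0.2284]
tcp_rot: [-3.141, -0.002, 1.842]
ft_force: [0.6, 0.9, 0.5]
finger_gap: 0.0263
```

```bash
python3 -c "
from h import *
st(.0175,.159,.0015)
k,km=snap('wrist','w27.png'); g=cv2.cvtColor(km,cv2.COLOR_RGB2GRAY)
print(g[180:300:2,317].tolist()); s=ctrl.sense(); p=s['tcp_pos']-[0,0,.0694]; R=rot(s['tcp_rot'])
for a in (.3,.45,.6,.75):
  d=np.array([np.sin(a),0,-np.cos(a)]); n=np.array([np.cos(a),0,np.sin(a)])
  print(a,[proj(k,[p+R@(d*.045+n*o)])[0].round(0).tolist() for o in (.009-.013,.009+.013)])
print(g[240:300:4,280:360:4])"
```

```text
t 43.32 tcp [ 0.581  -0.3004  0.2284] rpy [-3.141e+00 -2.000e-03  1.842e+00] gap 0.0263 F [0.6 0.9 0.5] q [-0.66  0.42  1.43  0.    1.3  -0.93]
MOVE [ 0.6 -1.1 -0. ] 0.001
[25, 25, 81, 121, 120, 79, 92, 98, 96, 96, 97, 99, 99, 99, 99, 98, 98, 98, 99, 101, 99, 97, 100, 99, 100, 100, 101, 101, 102, 100, 102, 101, 99, 94, 73, 95, 44, 48, 47, 47, 47, 55, 62, 116, 131, 130, 128, 131, 129, 119, 144, 148, 150, 147, 147, 148, 148, 151, 153, 152]
0.3 [[317.0, 283.0], [317.0, 222.0]]
0.45 [[317.0, 267.0], [317.0, 207.0]]
0.6 [[317.0, 251.0], [317.0, 194.0]]
0.75 [[317.0, 235.0], [317.0, 184.0]]
[[ 54  55  86  78  97 101 101  77 102 101  99 100  77  98 100  98  96  45
   55  52]
 [ 51  53  58  95 100 100  99  99 100 100  99  99  98  99  99 100  97  65
   53  53]
 [ 55  53  90  53  73  70  73  72  71  71  71  72  71  72  71  71  82  86
   53  55]
 [ 55  52  16  24  44  46  46  46  42  46  44  44  44  45  46  50   5   7
   53  53]
 [ 55  20  10   6  43  48  48  47  45  46  48  47  46  45  45  26   9  15
   54  53]
 [ 52   9  15  11  14  47  46  47  46  46  44  46  43  45  50  13   9  13
   17  50]
 [ 52   8  13  13  38 121  60  61  62  63  61  63  63  60  96  11   0  13
   14  54]
 [ 50  12  12  11 140 173 133 132 132 132 132 131 132 133 132  12  15  13
   12  53]
 [ 19  13  13   9 170 168 128 129 129 128 129 127 128 130 130  34   8  14
    8  49]
 [ 17   9  11   8 171 171 129 130 130 130 130 131 129 130 131 108   9  15
   13  13]
 [ 11  18   6  10 151 152 150 144 145 148 140 145 113 112 113 118   9   9
   11  11]
 [ 20  23   8  11 151 150 150 149 150 148 150 151 152 106 114 113   7  17
   27  26]
 [ 19  22  11  17 148 151 149 150 152 149 152 151 150 151 118 113  11   8
   26  24]
 [ 23  23  11  56 152 151 151 152 154 146 151 156 152 155 151 152  11  16
   23  24]
 [ 24  23   8 121 150 150 151 152 150 149 152 154 149 155 155 154  13  17
   23  24]]
```

Request:
{"method": "apply_moves", "body": {"series": [[[0.3,0,0,0,0],[0.4,0,0,0,0],[0.5,0,0,0,0],[0.55,0,0,0,0],[0.6,0,0,0,0],[0.6,0,0,0,0],[0.6,0,0,-5,0],[0.6,0,0,-15,0]]]}}

```text
time_s: 44.03
tcp_pos: [0.5809, -0.3017, 0.2436]
tcp_rot: [-3.14, -0.002, 1.841]
ft_force: [-0.5, 0.1, 0.0]
finger_gap: 0.0545
```

Request:
{"method": "apply_moves", "body": {"series": [[[0.6,0,0,-20,0],[0.6,0,0,-45,0],[0.6,10,0,-75,0],[0.6,25,0,-100,0],[0.6,38,0,-110,0],[0.6,38,0,-110,0],[0.6,38,0,-110,0],[0.6,38,0,-110,0]]]}}

```text
time_s: 44.7
tcp_pos: [0.5711, -0.2657, 0.3535]
tcp_rot: [-3.14, -0.001, 1.841]
ft_force: [0.9, 0.2, -1.3]
finger_gap: 0.0554
```

```bash
python3 -c "
from h import *
st(.055,.159)
k,km=snap('wrist','w28.png'); g=cv2.cvtColor(km,cv2.COLOR_RGB2GRAY); j,jm=snap('scene','s28.png')
O2=O+.003*U+.0025*N2
for s in (0,.01,.02):
  P=[np.r_[O2+(-.065+(s+l)*.7071)*U,.04+(s+l)*.7071] for l in(0,.19)]; print(s,proj(k,P).round(1).tolist(),proj(j,P).round(1).tolist())
c=np.r_[O2+(-.065+.19*.7071)*U,.04+.19*.7071]; n=np.r_[-U*.7071,.7071]
print('tail face edges s0: low,high',proj(k,[c-.013*n,c+.013*n]).round(1).tolist(), 'shoulder top', proj(k,[c+.013*n-.11*np.r_[U*.7071,.7071]]).round(1).tolist())
print('col317',g[140:290,316].tolist()); print('row tail',g[[170,180,190],285:350].tolist())
a=cv2.cvtColor(cv2.imread('pics/s6.png'),cv2.COLOR_BGR2GRAY).astype(int); b=cv2.cvtColor(jm,cv2.COLOR_RGB2GRAY).astype(int)
print('scene diff vs 1st park'); print(a[138:156:2,256:288:2]); print(b[138:156:2,256:288:2])"
```

```text
t 44.7 tcp [ 0.5711 -0.2657  0.3535] rpy [-3.140e+00 -1.000e-03  1.841e+00] gap 0.0554 F [ 0.9  0.2 -1.3] q [-0.63  0.27  1.36 -0.    1.51 -0.9 ]
MOVE [  1.9   0.9 125.1] 0.0
0 [[316.5, 251.5], [315.8, 182.8]] [[250.1, 150.9], [276.7, 145.6]]
0.01 [[316.5, 249.3], [315.8, 176.8]] [[251.4, 150.6], [278.3, 145.3]]
0.02 [[316.5, 246.9], [315.7, 170.3]] [[252.7, 150.4], [279.9, 145.0]]
tail face edges s0: low,high [[315.9, 171.4], [315.7, 194.8]] shoulder top [[316.3, 239.8]]
col317 [94, 91, 92, 91, 91, 91, 92, 91, 91, 92, 93, 71, 39, 44, 43, 43, 44, 53, 54, 52, 51, 53, 58, 75, 69, 68, 70, 69, 68, 69, 66, 68, 68, 69, 69, 69, 67, 62, 39, 30, 30, 30, 30, 26, 29, 32, 29, 30, 28, 30, 30, 50, 100, 131, 131, 131, 129, 116, 117, 117, 118, 116, 115, 116, 117, 113, 91, 66, 62, 62, 63, 63, 64, 63, 65, 64, 64, 66, 64, 67, 63, 65, 66, 77, 80, 66, 78, 94, 83, 64, 67, 67, 66, 65, 65, 66, 64, 67, 65, 65, 64, 66, 65, 64, 66, 63, 65, 66, 62, 65, 67, 73, 84, 69, 88, 89, 89, 89, 89, 89, 88, 94, 113, 121, 91, 108, 122, 122, 122, 123, 122, 123, 123, 121, 123, 121, 122, 122, 121, 121, 127, 143, 150, 150, 150,
[... 1352 characters left out ...]
 91 128 163 159 158 157 157]
 [ 76  77  77  76 103 125  85 120  97  64 160 158 160 159 158 157]]
[[156 157 156 160 157 159 160 156 156 155 157 158 158 161 159 157]
 [156 156 157 155 158 157 159 160 153 153 157 157 158 159 161 159]
 [156 158 159 156 154 134 121 101 103 125 158 156 158 157 159 161]
 [ 88  95  75  70  88  78 103 106 105 119 157 157 157 157 158 159]
 [ 64  63  63  70  75  63  85 106 106 114 155 157 158 157 157 158]
 [ 65  63  68  71  67  68  67  88 106 111 154 157 156 159 157 157]
 [ 52  52  55  63  67  67  66  72 111 125 151 160 158 157 158 157]
 [ 87 109 114 127  85  66  73 114 140 141 158 159 160 158 157 157]
 [ 77  77  77  76 102 127 126 177 148  62 160 158 160 158 157 157]]
```

```bash
python3 -c "
from h import *
ch=' .:-=+*#%@'[::-1]
def show(f,y0,y1,x0,x1,sy,sx,m=160):
  g=cv2.cvtColor(cv2.imread('pics/'+f),cv2.COLOR_BGR2GRAY).astype(int)
  for r in range(y0,y1,sy): print(''.join(ch[min(9,v*10//m)] for v in g[r,x0:x1:sx]))
  print()
show('w28.png',145,292,270,366,3,1)
show('s28.png',122,196,232,300,1,1)
show('s6.png',130,170,232,300,1,1)"
```

```text
--------------------=-=====--=============================--==========-===-==-=====.............
----------------------====--============================--======--....======-========...........
---------------************************++++++++++++++++++++++++--+--:--++++++++==-=======-......
-------------=#******#######*************##############*#*++++++++++++++********#-------=---.   
-------------=#****************************************+++++++++++++++++++++****#-----------    
--------------#***********************************+++++++++++++++++++++++++*****#-------------. 
--------------#*******************************++++++++++*+++++++++++++++++++++***---------------
 :------------*******************#*********++++++++++++++++++++++++++++++++++++++  :------------
    ----------*************************+++++++++++++++++++++++++++++++++++++++++=    .----------
      --------**********************++++++++++++++++++++++++++++++++++++++++++++=      ---------
.       :-----*****************++++++++++++*+++++++++++++++++++++*++++*++++++++*:        :------
            :-+#************+++++
[... 10820 characters left out ...]
          
      :+********=:-*##***********############+:                     
     :+**********+*##************############**-                    
    :+************##**************##########****=.                  
 :--=*****************************##########*****+:                 
.----=+***************************##########*******=::              
 .-----+***++*+*******************###########********=----------:   
 .------=*************************###########*********=---------:   
 .-------=+***********************##########*+++*******+=-----------
 .--------=+***********************#########**++*********=----------
 .----------=**********************##########*++**********+=--------
```

```bash
python3 -c "
from h import *
j=ctrl.camera_info('scene'); k=ctrl.camera_info('wrist'); O2=O+.003*U+.0025*N2; A=np.array([*O2,0]);n=np.r_[N2,0]
def pl(c,px):
  e,d=ray(c,px); P=e+d*(((A-e)@n)/(d@n))[:,None]; return np.c_[(P-A)@np.r_[U,0],P[:,2]].round(4).tolist()
print('scene tip', pl(j,[(237.5,148.5),(238,150)]))
# wrist: triangulate tip/shoulder/tail rows against scene: print line of (h,z) for wrist rows
for nm,r in (('tip',281),('shoulder',263),('tailtop',207)):
  e,d=ray(k,[(318,r)]); t=[(z-e[2])/d[0,2] for z in(.04,.08,.12,.16)]; print(nm,[(round(float((e+d[0]*q-A)@np.r_[U,0]),4),z) for q,z in zip(t,(.04,.08,.12,.16))])
# predicted scene px for axis hypothesis: print scene px of gutter points
for s in (0,.06,.13): print(s,proj(j,np.r_[O2+(-.065+s*.7071)*U,.04+s*.7071]).round(1),proj(k,np.r_[O2+(-.065+s*.7071)*U,.04+s*.7071]).round(1))"
```

```text
scene tip [[-0.1344, -0.0031], [-0.1333, -0.0106]]
tip [(-0.1141, 0.04), (-0.09, 0.08), (-0.0658, 0.12), (-0.0417, 0.16)]
shoulder [(-0.0833, 0.04), (-0.0622, 0.08), (-0.0412, 0.12), (-0.0202, 0.16)]
tailtop [(0.0058, 0.04), (0.0178, 0.08), (0.0299, 0.12), (0.0419, 0.16)]
0 [[250.1 150.9]] [[316.9 252. ]]
0.06 [[257.9 149.3]] [[316.7 236.7]]
0.13 [[267.7 147.4]] [[316.5 212.6]]
```

```bash
python3 -c "
from h import *
L=lambda f:cv2.cvtColor(cv2.imread('pics/'+f),cv2.COLOR_BGR2GRAY).astype(int)
a,b=L('scene0.png'),L('s28.png')
for r in range(136,176): print(r,' '.join('%3d'%v for v in b[r,230:282:1][::1][:52]))
print()
t0=L('top0.png'); i,im=snap('top','t29.png'); t=cv2.cvtColor(im,cv2.COLOR_RGB2GRAY).astype(int)
for r in range(170,220): print(r,''.join('%3d'%(min(v,999)//10) for v in t[r,372:446:2]),' | ',''.join('%3d'%(v//10) for v in t0[r,372:446:2]))
"
```

```text
136 161 161 160 162 163 163 163 161 159 159 159 159 159 161 161 158 159 160 157 157 157 155 156 157 156 157 159 158 157 157 159 160 158 158 159 161 161 158 156 155 156 155 154 157 158 158 158 158 159 159 159 160
137 161 162 160 161 162 163 162 162 160 159 159 159 159 161 161 159 158 159 158 157 156 155 154 157 158 157 158 158 157 157 157 159 159 158 158 158 161 161 158 156 155 155 156 155 157 158 157 158 158 159 159 160
138 162 160 159 160 160 161 162 162 160 159 158 159 159 159 161 160 159 159 159 158 157 158 155 154 156 157 156 158 157 157 156 157 160 158 157 157 159 160 160 157 156 156 156 155 155 156 157 158 158 159 158 160
139 162 162 161 160 160 161 162 163 161 159 159 159 159 159 158 160 159 158 158 158 157 157 156 154 154 156 156 156 158 156 156 156 157 158 158 156 157 160 160 160 158 156 156 157 157 156 157 157 158 158 159 159
140 162 162 161 159 158 160 160 161 161 160 158 158 158 159 160 159 159 158 157 158 158 157 157 157 155 155 156 156 156 157 157 156 155 158 158 158 157 157 159 162 160 155 153 152 153 157 157 157 157 158 158 159
141 161 162 160 160 159 158 159 162 161 
[... 18280 characters left out ...]
9  9
217   5 10 12 12 12 12 12  9 11 12 11  5  6  6  6 10 10  9 10 10 10 10 10  5  2  3  2  2  2  2  2  3  3  3  3  3  3  |    9  9  9  9  9  9  9  9  5  5  4  5  8  8  9  9  9  9  9  9  9  9  9  9  9  9  9  9  9  9  9  9  9  9  9  9  9
218   6 11 12 12 12 12 12 10 11 12 12 10  8  7  7 10 10  9 10 10 10  9  9  5  2  3  2  2  2  2  2  3  3  3  3  3  3  |    9  9  9  9  9  9  9  9  4  6  8  8  9  9  9  9  9  9  9  9  9  9  9  9  9  9  9  9  9  9  9  9  9  9  9  9  9
219   8 12 12 12 12 12 10 10 11 12 12 12 11  7  9 10  9  9 10 10 10 10 10  8  2  2  2  2  2  2  2  3  3  3  3  3  3  |    9  9  9  9  9  9  9  9  7  8  9  9  9  9  9  9  9  9  9  9  9  9  9  9  9  9  9  9  9  9  9  9  9  9  9  9  9
```

The wand slid down over the low stop. It now lies in the gutter about 75 mm too low, with its shaft out over the stop plate. I'll take the handle near its shoulder, above the gutter walls, and lift it back up the slope.

```bash
python3 -c "
from h import *
st(-.055,.091,.0015)"
```

```text
t 44.85 tcp [ 0.571  -0.2658  0.3528] rpy [-3.14e+00 -2.00e-03  1.84e+00] gap 0.0553 F [-0.3  0.2  0.2] q [-0.63  0.27  1.36 -0.    1.51 -0.9 ]
MOVE [-108.3   -0.2  192.1] -0.0
```

Request:
{"method": "apply_moves", "body": {"series": [[[0.6,-30,0,0,0],[0.6,-65,0,10,0],[0.6,-95,0,35,0],[0.6,-108,0,70,0],[0.6,-108,0,105,0],[0.6,-108,0,130,0],[0.6,-108,0,140,0],[0.6,-108,0,140,0]]]}}

```text
time_s: 45.52
tcp_pos: [0.5985, -0.3686, 0.2099]
tcp_rot: [-3.137, -0.007, 1.84]
ft_force: [-0.1, 0.6, 0.3]
finger_gap: 0.055
```

```bash
python3 -c "
from h import *
st(-.055,.091,.0015)
k,km=snap('wrist','w30.png'); g=cv2.cvtColor(km,cv2.COLOR_RGB2GRAY).astype(int)
ch=' .:-=+*#%@'[::-1]
for r in range(80,316,4): print(r,''.join(ch[min(9,v*10//160)] for v in g[r,258:382:2]))
O2=O+.003*U+.0025*N2
def sn(s,n,l=0): return np.r_[O2+(-.065+(s-n)*.7071)*U+l*N2,.04+(s+n)*.7071]
for d in (.1,.12,.147):
  c,sd=np.cos(d),np.sin(d); T=np.array([.119,0.]); ax=lambda q,o:T+np.array([-c,sd])*q+np.array([sd,c])*o
  print(d,'tail lo/hi',proj(k,[sn(*ax(0,-.013)),sn(*ax(0,.013))])[:,1].round(0),'shoulder top',proj(k,[sn(*ax(.11,.013))])[:,1].round(0),'tip',proj(k,[sn(*ax(.19,0))])[:,1].round(0))
print('gutter top end floor/low end wall top',proj(k,[sn(.13,-.013),sn(0,.0087,.0275),sn(0,.0087,-.0275)]).round(0).tolist())"
```

```text
t 45.52 tcp [ 0.5985 -0.3686  0.2099] rpy [-3.137 -0.007  1.84 ] gap 0.055 F [-0.1  0.6  0.3] q [-0.72  0.56  1.27 -0.    1.32 -0.99]
MOVE [-1.8  0.4 49.4] -0.0
80 -::+******-....==::::::::::::::::::::::::::--:..  ++++==+- ...
84 ::-=****-....---=-:::::::::::::::::::::::::----:.   +++++:....
88 :---**-....===-==-:::::::::::::::::::::::::------:    +++:....
92 :--:=:...---=-====:::::::::::::::::::::::::--------.   .*.....
96 -:::::.=-=-====-==::::::::::::::::::::::::-----------     ....
100 :::::=====-=--====::::::::::::::::::::::::=-----=---=-:     ..
104 :::========-===-==::::::::::::::::::::::::=-----=-=-=====    .
108 --================-::++++++++++++++++++++=--==============-...
112 ---================::*+++++++++++++++++++*===============---..
116 ---================-=*+++++++++++++++++++*===============--...
120 :---===============-*++++++++++++++++++***+==============--...
124 :---===============-*+++++++++++++++*******=============---...
128 -----==============-*++++++++++++**********=============--....
132 -----===============*+=+=====+++++++++++++*============---....
136 -=
[... 2571 characters left out ...]
       ::::::::::::::::-:::-:#@@@@@
292 @@@+                                ::::-:-::::::::::    @@@@@
296 @%%                                   :::-::::::-        -@@@@
300 @@.                                        :::::          @@@@
304 ##############################################################
308 ************#####*********************######**############****
312 +++++++++++++++++++**+++++++++*****+++***************#********
0.1 tail lo/hi [106. 136.] shoulder top [235.] tip [259.]
0.12 tail lo/hi [107. 136.] shoulder top [237.] tip [263.]
0.147 tail lo/hi [107. 135.] shoulder top [240.] tip [267.]
gutter top end floor/low end wall top [[317.0, 89.0], [287.0, 224.0], [347.0, 224.0]]
```

Request:
{"method": "apply_moves", "body": {"series": [[[0.6,-2,1,15,0],[0.6,-2,1,30,0],[0.6,-2,1,42,0],[0.6,-2,1,48,0],[0.6,-2,1,50,0],[0.6,-2,1,50,0],[0.4,-2,1,50,0],[0.2,-2,1,50,0]]], "newtons": 10}}

```text
time_s: 46.23
tcp_pos: [0.602, -0.3715, 0.1655]
tcp_rot: [3.141, 0.001, 1.841]
ft_force: [-0.0, -0.7, -0.2]
finger_gap: 0.0439
```

Request:
{"method": "apply_moves", "body": {"series": [[[0,0,0,0,0],[0,0,0,0,0],[0,0,0,0,0],[0,0,0,0,0],[0,0,0,0,0],[0,0,0,0,0]]], "newtons": 30}}

```text
time_s: 46.73
tcp_pos: [0.6015, -0.3716, 0.1651]
tcp_rot: [-3.141, 0.001, 1.841]
ft_force: [-1.7, -1.0, 2.8]
finger_gap: 0.0221
```

```bash
python3 -c "
from h import *
st(-.055,.091,.0015)"
```

```text
t 46.73 tcp [ 0.6015 -0.3716  0.1651] rpy [-3.141e+00  1.000e-03  1.841e+00] gap 0.0221 F [-1.7 -1.   2.8] q [-0.72  0.61  1.29 -0.    1.24 -0.99]
MOVE [ 2.2 -1.9  4.7] 0.0
```

Request:
{"method": "apply_moves", "body": {"series": [[[0.5,0,0,0,0],[0.5,0,0,-3,0],[0.5,0,0,-3,0],[0.5,2,-1,-3,0],[0.5,2,-1,0,0],[0.5,2,-1,3,0],[0.5,2,-1,5.5,0],[0.5,2,-1,5.5,0]]], "newtons": 10}}

```text
time_s: 47.4
tcp_pos: [0.5997, -0.3691, 0.1578]
tcp_rot: [-3.141, -0.002, 1.841]
ft_force: [0.4, 0.2, -0.1]
finger_gap: 0.0463
```

```bash
python3 -c "
from h import *
st(-.055,.091,.0015)
k,km=snap('wrist','w31.png'); g=cv2.cvtColor(km,cv2.COLOR_RGB2GRAY).astype(int)
ch=' .:-=+*#%@'[::-1]
for r in range(60,290,6): print(r,''.join(ch[min(9,v*10//160)] for v in g[r,258:382:2]))
O2=O+.003*U+.0025*N2
def sn(s,n,l=0): return np.r_[O2+(-.065+(s-n)*.7071)*U+l*N2,.04+(s+n)*.7071]
for d in (.08,.1,.12):
  c,sd=np.cos(d),np.sin(d); T=np.array([.119,0.]); ax=lambda q,o:T+np.array([-c,sd])*q+np.array([sd,c])*o
  print(d,'tail lo/hi',proj(k,[sn(*ax(0,-.013)),sn(*ax(0,.013))])[:,1].round(0),'shoulder top',proj(k,[sn(*ax(.11,.013))])[:,1].round(0),'tip',proj(k,[sn(*ax(.19,0))])[:,1].round(0))"
```

```text
t 47.4 tcp [ 0.5997 -0.3691  0.1578] rpy [-3.141e+00 -2.000e-03  1.841e+00] gap 0.0463 F [ 0.4  0.2 -0.1] q [-0.72  0.61  1.3   0.    1.23 -0.99]
MOVE [-0.7 -0.8 -2.6] 0.0
60 ...-------:::::::::::::::::::::::::::::::::::::------      .==
66 ----------:::::::::::::::::::::::::::::::::::::--------:      
72 -----------::::::::::::::::::::::::::::::::::::------------:  
78 -----------:::::::::::::::::::::::::::::::::::----------------
84 ---=-------:::::::::::::::::::::::::::::::::::----------------
90 ------------::::::::::::::::::::::::::::::::::----------------
96 ------------:::::::::::.:::::::::::::::::::::-----------------
102 -------------:::*++++++++++++++++++++++++++++=---------=--====
108 -----=-------::=+++++++++++++++++++++++++++++*=-----==========
114 -------------::-+++++++++++++++++++++++++++++**===============
120 --------------:=++++++++++++++++++++++++++++++*===============
126 ========-----=-=++++++++++++++++++++++++++**++**==============
132 ==============-++++++++++++++++++++++++++++++++*+=============
138 ===============++==============++++++++++++++++**===========
[... 1153 characters left out ...]
@@@@@+--------*********************======@@@@@@@*******
252 ****%@@@@@@@+::::::::+*******************-::::::@@@@@%@@#*****
258 ***@@@@@@@@@=::::::::-=-=-=======++++++++:::::::@@@@@%@%@#****
264 **@@@@@@@@@* :::::::::::::::=---==:::::::::::::::@@@@%@%@@@***
270 #@%%@@@@@@%         ::::::::=----=:::::::::::::::+%@@@@@@%%%**
276 @%%%@@@@@%          ::::::::=---==::::::::::::::::#@@@@@@@@%@*
282 %%%@@@@@%.          ::::::::=---==:::::::::::::::::@@@@@@%%%%%
288 %%%@@@@@+             ::::::----=-::::::::::::::::::@@@@@%%%%%
0.08 tail lo/hi [ 96. 141.] shoulder top [259.] tip [279.]
0.1 tail lo/hi [ 97. 140.] shoulder top [262.] tip [283.]
0.12 tail lo/hi [ 97. 140.] shoulder top [265.] tip [287.]
```

Request:
{"method": "apply_moves", "body": {"series": [[[0.4,-1,0,-1,0],[0.2,-1,0,-1,0],[0,-1,0,-1,0],[0,-1,0,-1,0],[0,-1,0,-1,0],[0,-1,0,-1,0],[0,-1,0,-1,0],[0,-1,0,-1,0]]], "newtons": 30}}

```text
time_s: 48.12
tcp_pos: [0.6006, -0.3706, 0.1604]
tcp_rot: [3.141, 0.001, 1.841]
ft_force: [0.6, -0.4, 1.9]
finger_gap: 0.0253
```

Request:
{"method": "apply_moves", "body": {"series": [[[0,0,0,0,0],[0,0,0,0,0],[0,-1,0,-3,0],[0,-2,0,-6,0],[0,-2,0,-8,0],[0,-2,0,-8,0]]], "newtons": 40}}

```text
time_s: 48.62
tcp_pos: [0.601, -0.3725, 0.1684]
tcp_rot: [3.142, 0.0, 1.841]
ft_force: [0.2, -0.9, -1.4]
finger_gap: 0.0249
```

```bash
python3 -c "
from h import *
st(-.055,.091,.0015)
k,km=snap('wrist','w32.png'); g=cv2.cvtColor(km,cv2.COLOR_RGB2GRAY).astype(int)
ch=' .:-=+*#%@'[::-1]
for r in range(84,290,6): print(r,''.join(ch[min(9,v*10//160)] for v in g[r,258:382:2]))"
```

```text
t 48.62 tcp [ 0.601  -0.3725  0.1684] rpy [3.142 0.    1.841] gap 0.0249 F [ 0.2 -0.9 -1.4] q [-0.73  0.61  1.29 -0.    1.24 -1.  ]
MOVE [ 2.9 -1.1  8. ] 0.0
84 ---==------=-:::::::::::::::::::::::::::::::----------------::
90 ----=----=---:::::-::::::--:::::::-:::::::-:------------------
96 ------=-=-=-=::-*++++++++++++++++++++++++++*=----------------=
102 -----==-==--=-:*+++++++++++++++++++++++++++**---------========
108 =----=-=------:*++++++++++++++++++++++++++++*=================
114 ======--=----=*+++++++++++++++++++++++++++++*+================
120 ==============*+++++++++++++++++++++++++++*+**================
126 ==============*++++++++++++++++++++++++++++++*================
132 ==============+++++++++++++++++++++**+********===============-
138 ================++++++++=====+++++++++++++++================--
144 ================-------=====================::=============---
150 ===============*++**********************====+=::::========----
156 ===============**********************======++=:::::=======----
162 ===============*****************===========+*:::::=======-----
168 :==
[... 699 characters left out ...]
=****===*@%:::==--******#-::::
234 ::**************#%@%********************%@@%************+:-:::
240 :::::::-********@@@@#*******************@@@@%********:::::::--
246 :::-:-*********@@@@@%*******************@@%@@#*********::::-::
252 :::-**********%%@@@@%===================@%@@@@**********=:::::
258 :-************@@@%@@#:====-+=---==::::::@@@@%@@***********+:::
264 *************@%%@%@@:::::::+=---==-:::::@@@@@@@%************=:
270 ************@%@@@@@% ::::::==---=--:::::-@@@@@%@**************
276 %@@#*******#%@@%@@@. ::::::==---=::::::::@@@%@@%@********@%%%%
282 %@@%*******%%%%%@@%   :::::==---=::::::::*@@@%%%%%*******%@%%%
288 @%%%*******%%%%%@@+     ::::----::::::::::%@@%%%%#******#%%%%%
```

Request:
{"method": "apply_moves", "body": {"series": [[[0,4,0,-4,0],[0,8,0,-8,0],[0,13,0,-13,0],[0,18,0,-18,0],[0,23,0,-23,0],[0,28,0,-28,0],[0,32,0,-32,0],[0,32,0,-32,0]]]}}

```text
time_s: 49.33
tcp_pos: [0.5928, -0.341, 0.2016]
tcp_rot: [3.14, 0.001, 1.842]
ft_force: [-0.3, -0.1, -0.8]
finger_gap: 0.0245
```

```bash
python3 -c "
from h import *
st(-.055,.091,.0015)
k,km=snap('wrist','w33.png'); g=cv2.cvtColor(km,cv2.COLOR_RGB2GRAY).astype(int)
ch=' .:-=+*#%@'[::-1]
for r in range(60,290,6): print(r,''.join(ch[min(9,v*10//160)] for v in g[r,258:382:2]))"
```

```text
t 49.33 tcp [ 0.5928 -0.341   0.2016] rpy [3.140e+00 1.000e-03 1.842e+00] gap 0.0245 F [-0.3 -0.1 -0.8] q [-0.7   0.52  1.35  0.    1.27 -0.97]
MOVE [-29.6  -1.7  41.2] 0.001
60 --::---=----=-----=--:::                                      
66 ---:::-----=------=------                                     
72 -::::--:--=------=-------::                                 ..
78 -::---:::=------=--------:--                            . ....
84 -#***********########*###****+***##*+++++++++++++===++++*.....
90 :**************########*##*******###*#+++++++++++++++++++.....
96 :+***************+++++++*++++++++++++++++++*++++++++++++=.....
102 :=**************+++++++++++++++++*+++++++++**+++++++++++:.....
108 --**************++++++++++++++++++++++++++++*++++++++++*......
114 ::************#*++++++++++++++++++++++++++++*#*++++++++*......
120 ::#************+++++++++++++++++++++++++++****##+++++++*......
126 --#********-::**++++++++++++++++++++++++++++**##*++++++*......
132 --*#####=::::=*++++++++++++++++++++******=+***:=*#*#++++......
138 --*##*::::-=====++++++++++===+++++++++++---+==-:::*##++:.
[... 980 characters left out ...]
**+++****@@-====-****---------
234 -::--****=******#@@@********************%@@%********#---------
240 -:--:#**********@%@@#*******************@@@@%********---------
246 -:-::#*********@%@%@%*******************@@@@@#*********-:----:
252 :---**********%@@%@@@===================@@@@@%**********+-:-:-
258  .************@@@@@@* .:===*+--==--:::--@@@@@@@***********=:-:
264 *************%@@@@%@    :::+=--==-:::--:@@@%%@@%************=-
270 ************@%%@@@@%     ::==--==:::-:::=@@@@%%@**************
276 %@@#*******#@%@@@@@:       ==--==::::::::@@@@@@@%********@%%%%
282 %@@%*******%%%%%@%%        -=--==::::::::*@@@%%%%#*******@@%%%
288 @%%@******#%%%%%@@+         .--:-::::::::-@@@%%%%##*****#%%@%%
```

Request:
{"method": "apply_moves", "body": {"series": [[[0,5,0,-5,0],[0,10,0,-10,0],[0,15,0,-15,0],[0,20,0,-20,0],[0,25,0,-25,0],[0,29,0,-28,0],[0,29,0,-28,0],[0,29,0,-28,0]]]}}

```text
time_s: 50.05
tcp_pos: [0.5847, -0.3135, 0.2284]
tcp_rot: [3.141, 0.001, 1.841]
ft_force: [-0.6, -0.3, -1.3]
finger_gap: 0.0246
```

```bash
python3 -c "
from h import *
st(-.055,.091,.0015)
k,km=snap('wrist','w34.png'); j,jm=snap('scene','s34.png')
g=cv2.cvtColor(km,cv2.COLOR_RGB2GRAY).astype(int); b=cv2.cvtColor(jm,cv2.COLOR_RGB2GRAY).astype(int)
ch=' .:-=+*#%@'[::-1]
for r in range(216,304,3): print(r,''.join(ch[min(9,v*10//160)] for v in g[r,286:350]))
for r in range(132,166): print(r,''.join(ch[min(9,v*10//160)] for v in b[r,226:296]))
O2=O+.003*U+.0025*N2
def sn(s,n,l=0): return np.r_[O2+(-.065+(s-n)*.7071)*U+l*N2,.04+(s+n)*.7071]
print(proj(k,[sn(.016,.03),sn(0,-.013),sn(0,.011)]).round(0).tolist(),proj(j,[sn(.016,.03),sn(0,-.013),sn(0,.011)]).round(0).tolist())"
```

```text
t 50.05 tcp [ 0.5847 -0.3135  0.2284] rpy [3.141e+00 1.000e-03 1.841e+00] gap 0.0246 F [-0.6 -0.3 -1.3] q [-0.67  0.44  1.4  -0.    1.3  -0.94]
MOVE [-58.3  -1.2  68. ] 0.001
216 ========+++================================+========++*========-
219 =========+++*+++++==================================++*=========
222 =========+************==============================++==========
225 =========+***************===============+==========++*=-=-======
228 ======*%@@#*********************+=+++=+*****++++=****#@%@*======
231 *****%@@%@%******************************************%@@@@#*****
234 ****#@@@@@@%****************************************%%%@%%@#****
237 ****@@@@%@@%****************************************@%%@@@@%****
240 ***%@@@@@@%%#**************************************#@@@@@@@@%***
243 **#@@@@@@@@@%**************************************#@@@@@@@@@#**
246 *#%@@@@@@@@@%**************************************%@@@@@@@@@@#*
249 *@@@%@@@@@@@%**************************************%@@@@@@@@@@@*
252 %@@@@@%@@@@@@++++====+=+===========================@@@@@%@@%@@@%
255 %@@@@@@@@@@@%***********
[... 3092 characters left out ...]
  
158    .:::-------=+****+-:-==+++++++***#**###***####*:                   
159      ...-----=*******+-::-+****#******####**######*=-------:          
160    .--------=*********=:-*###*********#############*+-----------:     
161     .------=*********#*+*##************############**+=---------:     
162    .-------+***********###*************############*##*+--------------
163    .------=****************************############**#**+-------------
164    .--------+***************************###########****#**+-----------
165    .---------+**************************###########******#*+----------
[[315.0, 286.0], [315.0, 248.0], [315.0, 271.0]] [[247.0, 143.0], [252.0, 154.0], [248.0, 148.0]]
```

Request:
{"method": "apply_moves", "body": {"series": [[[0,2,0,-2,0],[0,4,0,-4,0],[0,4,0,-4,0],[0.4,4,0,-4,0],[0.5,4,0,-4,0],[0.5,4,0,-4,0],[0.5,4,0,-4,0],[0.5,4,0,-4,0]]]}}

```text
time_s: 50.82
tcp_pos: [0.5836, -0.3099, 0.2322]
tcp_rot: [3.141, 0.0, 1.841]
ft_force: [0.9, 0.6, -0.0]
finger_gap: 0.0461
```

Request:
{"method": "apply_moves", "body": {"series": [[[0.5,0,0,0,0],[0.5,0,0,-20,0],[0.5,0,0,-50,0],[0.5,15,0,-85,0],[0.5,30,0,-110,0],[0.5,38,0,-125,0],[0.5,38,0,-125,0],[0.5,38,0,-125,0]]]}}

```text
time_s: 51.48
tcp_pos: [0.5736, -0.2732, 0.3569]
tcp_rot: [3.141, 0.001, 1.841]
ft_force: [0.8, -0.2, -0.6]
finger_gap: 0.0459
```

```bash
python3 -c "
from h import *
st(.055,.159)
k,km=snap('wrist','w35.png'); g=cv2.cvtColor(km,cv2.COLOR_RGB2GRAY).astype(int)
ch=' .:-=+*#%@'[::-1]
for r in range(150,292,3): print(r,''.join(ch[min(9,v*10//160)] for v in g[r,280:356]))
O2=O+.003*U+.0025*N2
def sn(s,n,l=0): return np.r_[O2+(-.065+(s-n)*.7071)*U+l*N2,.04+(s+n)*.7071]
for s in (0,.01,.02): print(s,'tail lo/hi',proj(k,[sn(.19+s,-.013),sn(.19+s,.013)])[:,1].round(0),'shoulder top',proj(k,[sn(.08+s,.013)])[:,1].round(0),'tip',proj(k,[sn(s,0)]).round(0))"
```

```text
t 51.48 tcp [ 0.5736 -0.2732  0.3569] rpy [3.141e+00 1.000e-03 1.841e+00] gap 0.0459 F [ 0.8 -0.2 -0.6] q [-0.63  0.28  1.34 -0.    1.51 -0.9 ]
MOVE [ 10.    0.3 128.5] 0.001
150 ---*******########################################*++++++++++*########+-====
153 ---*********#######***************############*#++++++++*+++++++******=-----
156 ---+#**************************************+++*+*++++++++++++++++****#=-----
159 ---+#******************+=========================+########*++++++****#------
162 ---+#******************+=========================+*########++++++++**#------
165 ---=#*****************++=========================+*########*+++++++++=   ---
168 ---=#*****************#+=========================+#########*++++++++*+    ::
171 ----#******************==========================++########+++++++++*+      
174 ----#****************+*==========================++#########++*++++++=      
177   .-#***********++++++*=-------------------------=+########+++++++++*=      
180     ************++++++-=+====++======+==+======+=--*######**++++++++*:      
183     =***************++========
[... 2457 characters left out ...]
                   
276                                                                             
279                                                                             
282                                                                             
285                                                                             
288                                                                             
291                                                                             
0 tail lo/hi [162. 185.] shoulder top [233.] tip [[316. 245.]]
0.01 tail lo/hi [156. 179.] shoulder top [229.] tip [[316. 243.]]
0.02 tail lo/hi [149. 173.] shoulder top [226.] tip [[316. 241.]]
```

Request:
{"method": "apply_moves", "body": {"series": [[[0.5,0,0,-20,0],[0.5,0,0,-40,0],[0.5,0,0,-40,0],[0.5,0,0,-40,0],[0.5,0,0,-40,0],[0.5,0,0,-40,0]]]}}

```text
time_s: 52.03
tcp_pos: [0.573, -0.2731, 0.3942]
tcp_rot: [-3.139, -0.003, 1.841]
ft_force: [0.8, 0.7, 0.7]
finger_gap: 0.0463
```

```bash
python3 -c "
from h import *
k,km=snap('wrist','w36.png'); g=cv2.cvtColor(km,cv2.COLOR_RGB2GRAY).astype(int)
O2=O+.003*U+.0025*N2
def sn(s,n,l=0): return np.r_[O2+(-.065+(s-n)*.7071)*U+l*N2,.04+(s+n)*.7071]
for s in (0,.01,.02): print(s,'tail lo/hi',proj(k,[sn(.19+s,-.013),sn(.19+s,.013)])[:,1].round(0),'shoulder top',proj(k,[sn(.08+s,.013)])[:,1].round(0),'tip',proj(k,[sn(s,0)]).round(0))
print(g[130:235,316].tolist())
# bystanders: compare the two top views
a=cv2.cvtColor(cv2.imread('pics/scene0.png'),cv2.COLOR_BGR2GRAY); _,b=snap('scene','s36.png'); b=cv2.cvtColor(b,cv2.COLOR_RGB2GRAY)
for n,(x,y) in dict(beaker_a=(438,264),beaker_b=(262,257),bottle_a=(288,297),bottle_c=(237,218),jar=(389,243)).items():
  t=a[y-20:y+20,x-16:x+16]; r=cv2.matchTemplate(b[y-35:y+35,x-31:x+31],t,cv2.TM_CCOEFF_NORMED); _,v,_,l=cv2.minMaxLoc(r); print(n,round(v,2),l[0]-15,l[1]-15)
print(ctrl.hand_in()); s=ctrl.sense(); print(s['time_s'],s['finger_gap'])"
```

```text
0 tail lo/hi [159. 178.] shoulder top [223.] tip [[317. 237.]]
0.01 tail lo/hi [153. 173.] shoulder top [220.] tip [[317. 235.]]
0.02 tail lo/hi [146. 167.] shoulder top [217.] tip [[317. 232.]]
[106, 106, 107, 104, 92, 91, 90, 88, 89, 89, 89, 89, 90, 91, 84, 35, 47, 52, 51, 52, 55, 51, 53, 59, 85, 84, 85, 85, 85, 86, 85, 84, 85, 86, 84, 85, 85, 87, 86, 86, 88, 95, 88, 69, 80, 107, 100, 83, 71, 70, 71, 69, 71, 71, 71, 73, 80, 80, 81, 81, 81, 74, 59, 58, 58, 58, 58, 60, 57, 59, 57, 59, 59, 59, 59, 59, 58, 59, 59, 60, 58, 58, 60, 58, 57, 63, 86, 70, 58, 62, 77, 76, 77, 77, 74, 77, 74, 81, 98, 97, 96, 95, 95, 94, 104]
beaker_a 0.96 0 0
beaker_b 1.0 0 0
bottle_a 1.0 0 0
bottle_c 1.0 0 0
jar 0.88 0 0
the job is handed in; nothing more can be done
None
the job is handed in; nothing more can be done
```

The job is handed in at about 52 s. By my own measurements the wand is back in the stand and all six seam points were passed in order, but `hand_in` gave no verdict.

**What I did**
- I laid the wand in the sloping stand, let go, and took it again by the tail. Friction held it tilted, so I pushed its tip against the stop to bring it upright.
- I drew the tip along the L channel twice at about 3 cm/s. The first pass ran just above the rim because the wand had slid about 20 mm in the grip. A touch on the channel floor showed this, with only about 2 N of contact.
- I repeated the whole pass with the tip about 3 mm above the floor and centred on the gasket line.

**What went wrong**
- **Laying it back:** on the first try the wand slid over the low stop and lay about 75 mm too far down. I took it by the handle near its shoulder, lifted it back up the slope and let go again.

**Last checks**
- **Wand position:** the tail edge measured about 9 mm short of the stop, within the 20 mm allowed. It read the same in two pictures about half a second apart.
- **Gripper:** it was open and clear of everything.
- **Glassware, bottles and jar:** none showed any shift in the scene picture. I did not check the spatula separately.
- **Disagreement:** while I was lifting the wand back, the scene camera put its tip about 25 mm lower on the slope than the wrist camera did. I went by the wrist camera, and the final picture agrees with it.
- **Viewing limit:** I had used all 12 picture views before the second pass, so these late checks were made from pixel values only.

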